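# Rack the game tiles and latch the keeper bar

### The arm

A 7-joint arm with a two-finger parallel gripper is mounted at the origin on the work surface. World frame = base frame: x ahead of the robot, y to its left, z up, the work surface at z = 0. Lengths are in m, angles in rad, forces in N, time in s.
With the tool pointing down it reaches from about 0.425 to 0.875 m from the base axis. Payload 4.7 kg.
Tool frame: the origin (TCP) lies at the very end of the fingers, on their centre line; the grasp point (between the pads) lies 19 mm behind it; z points along the fingers, y is the direction in which the jaws open and shut (so a half turn about z gives the same grasp; the last joint's range is limited). The gripper opens to 85 mm and grips with 20 to 120 N. Pads are 22 mm wide; open, the fingers measure 114 mm over their backs; the gripper's body (76 mm by 85 mm) begins 54 mm behind the grasp point. The pads swing forward as they close: fully open they stand 13 mm farther back than shut.
Start: joints at [-1.243, 0.321, -0.07, 1.45, 0.023, 1.371, -0.057], TCP at [0.201, 0.618, 0.231] pointing down, gripper open.
Joint ranges: [-2.86, 2.86], [-0.3, 2.09], [-1.38, 1.24], [0.06, 2.45], [-1.56, 4.7], [0.09, 2.05], [-2.69, 2.69]. Speed limits (rad/s): [2.57, 2.57, 3.14, 3.14, 3.14, 3.14, 3.14].

### API

Orientations are given as a unit quaternion [x, y, z, w].
In Python, from bench import monitor, optics, workorder gives the robot as it stands.
- The arm moves only by the tool drive_tool, never from a script. Its arguments are lists of equal length, an entry for each row: "rotation": the turn, a rotation vector about the world's x, y, z in rad, a list of three; "travel": the shift along the world's x, y, z in cm, a list of three; "gripper": the closure, from -1 (fully open) to 1 (shut). In form: {"rotation": [[rx, ry, rz], ...], "travel": [[tx, ty, tz], ...], "gripper": [gripper, ...]}. A call has exactly 8 rows; each row shifts and turns the pose as measured when the row begins; what a row does not reach is not made up. A row lasts 1/12 s, in which the tool goes at most 41.7 mm and 7.16 degrees, less where a joint would pass 70% of its speed; a pose out of reach is approached as far as the arm can. A call is refused whole if a number of a shift passes 4.17 or a number of a turn 0.125, either way. A call with a gripper value outside its range is refused whole. The fingers move at their own pace and stop on an object; "force" is the grip in N (left out, the last holds). Time passes only in rows, so rows that do not move let the fingers close, or fill a call up. It gives the time, the measured TCP pose, the force and the opening at its end, in the units of the state.
- monitor.get_obs(): the state, without advancing time (a new reading comes with each control period).
- optics.capture(name): name is "scene" or "top"; returns a dict with "image" (384x512x3 uint8, blue, green, red), "fx", "fy", "cx", "cy" (pixels), "R" (3x3) and "t" (3): a world point X has camera coordinates R X + t. Camera axes: x right, y down, z forward; pixel columns grow to the right and rows downward; lengths in m; the calibration is good to about 2 mm. A picture is of the moment at which its call begins. There is no depth.
- workorder.hand_in(): hands the job in, once; it reports no verdict.
The state is a dict: "t": time; "joint_pos": joint angles; "joint_vel": joint speeds; "joint_torque": joint torques, N m; "tcp_pos": TCP position; "eef_rot": TCP orientation; "ft_force": force on the tool from outside, world axes, zero at the start; "wrist_torque": the same for the moment, N m; "gripper_width": opening from 0.0 (shut) to 1.0 (fully open).
Only numpy, scipy, OpenCV 4.12 (cv2) and the standard library are available. Lean on these libraries where they do the work, as an engineer would, in place of code of your own. Each camera call takes 0.05 s, during which the arm holds its last target. There are 200 camera calls.

### The job

The game is over, so rack its tiles. First lift the tray's keeper bar by its knob over the brass bumps, slide it fully back and lower it; then set every tile that is on the table flat on the marking of its own colour, pointing towards the back rail, nudged back against the rail and centred on its marking so that they stand in one straight, even row. With the row done, bring the bar forward over the bumps again and lower it fully home over the tiles, leaving everything else on the table where it is.

Things in the scene. Friction and masses are not known exactly. Their poses are not given: they have to be found in the camera images.
- tray: dark wooden tile tray, fixed, base 200 (x) x 390 (y) x 12 mm; origin at the centre of its underside; x from its open front to its back, y along the row. Back rail: front face at x = +10 mm, 12 mm thick, 12 mm high above the base; the space behind it is only for the open keeper bar. Side walls at y = +-187.5 mm, 15 mm thick, tops 30 mm above the table. The front has no wall
- bumps (a point): midway between the two brass bumps that stand on the tops of the side walls (at y = +-187.5 mm of the tray); each is 10 mm long in x and 10 mm high with upright faces; this point is at the height of their tops, 40 mm above the table
- keeper (a joint): travel of the wooden keeper bar along the tray's +x, m: 0 = forward over the tiles (bar centre at tray x = -20 mm), 0.10 = fully back (x = +80 mm). Bar 24 (x) x 390 (y) x 12 mm, 300 g, underside 41 mm above the table when down, 5 mm above seated tiles. The bumps stop its end shoes after 3 mm unless it is lifted more than 10 mm. Friction 1 N; stays where put
- keeper_lift (a joint): height of the keeper bar above its lowered position, m: 0 = down on the side walls, at most 0.03; it falls by its own weight when let go and stays level
- knob (a point): middle of the upright brass knob on the bar, 24 mm diameter and 40 mm tall, at the bar's centre; this point is 75 mm above the table when the bar is down, the knob spans 22 mm below to 18 mm above it and below that is the bar's top; moves with the bar
- tile_red: red wooden game tile with a thin pale line along its top, block 70 (x) x 40 (y) x 24 (z) mm, about 55 g, lying flat at the start; origin at the centre of its underside, z up; it may be absent
- tile_blue: blue wooden game tile with a thin pale line along its top, block 70 (x) x 40 (y) x 24 (z) mm, about 55 g, lying flat at the start; origin at the centre of its underside, z up; it may be absent
- tile_yellow: yellow wooden game tile with a thin pale line along its top, block 70 (x) x 40 (y) x 24 (z) mm, about 55 g, lying flat at the start; origin at the centre of its underside, z up; it may be absent
- tile_green: green wooden game tile with a thin pale line along its top, block 70 (x) x 40 (y) x 24 (z) mm, about 55 g, lying flat at the start; origin at the centre of its underside, z up; it may be absent
- tile_white: white wooden game tile with a thin pale line along its top, block 70 (x) x 40 (y) x 24 (z) mm, about 55 g, lying flat at the start; origin at the centre of its underside, z up; it may be absent
- place_red: flat red marking, 46 mm wide and 0.6 mm thick, on the tray's base (its surface 12 mm above the table) that runs from the tray's front to the back rail; one of five, 68 mm apart in any colour order; origin at base height where the centre of a seated tile lies (the tile's back face then touches the back rail), x towards the back rail, y along the row
- place_blue: flat blue marking, 46 mm wide and 0.6 mm thick, on the tray's base (its surface 12 mm above the table) that runs from the tray's front to the back rail; one of five, 68 mm apart in any colour order; origin at base height where the centre of a seated tile lies (the tile's back face then touches the back rail), x towards the back rail, y along the row
- place_yellow: flat yellow marking, 46 mm wide and 0.6 mm thick, on the tray's base (its surface 12 mm above the table) that runs from the tray's front to the back rail; one of five, 68 mm apart in any colour order; origin at base height where the centre of a seated tile lies (the tile's back face then touches the back rail), x towards the back rail, y along the row
- place_green: flat green marking, 46 mm wide and 0.6 mm thick, on the tray's base (its surface 12 mm above the table) that runs from the tray's front to the back rail; one of five, 68 mm apart in any colour order; origin at base height where the centre of a seated tile lies (the tile's back face then touches the back rail), x towards the back rail, y along the row
- place_white: flat white marking, 46 mm wide and 0.6 mm thick, on the tray's base (its surface 12 mm above the table) that runs from the tray's front to the back rail; one of five, 68 mm apart in any colour order; origin at base height where the centre of a seated tile lies (the tile's back face then touches the back rail), x towards the back rail, y along the row
- teapot: white teapot, 132 mm diameter, 118 mm tall, 200 mm over spout and handle; origin under its centre; leave alone
- cup: white cup, 80 mm diameter, 65 mm tall; origin under its centre; leave alone
- sand_timer: sand timer with red ends, 48 mm diameter, 90 mm tall; origin under its centre; leave alone
- phone: black phone lying flat, 76 x 155 x 9 mm; origin under its centre; leave alone
- marker: blue marker lying along its y, 16 x 130 x 16 mm; origin under its centre; leave alone
- card_deck: deck of cards with a green back on top, 64 x 90 x 24 mm; origin under its centre; leave alone
Not all that is in view belongs to the job. What is shaped like the tile_blue but purple is not meant.

How it is judged:
On the way, in this order (a step that is already met when the one before it is completed fails the run):
1. the keeper bar is lifted over the bumps, slid fully back and lowered, before the tiles are racked (value of joint keeper above 0.085 m and value of joint keeper_lift below 0.004 m), for 0.2 s.
2. with the bar back, every present tile is flat on the marking of its colour, against the back rail and in line (x of tile_red in the frame of place_red between -0.005 and 0.006 m and y of tile_red in the frame of place_red between -0.007 and 0.007 m and z of tile_red in the frame of place_red between -0.004 and 0.004 m and angle between each of tile_red, tile_blue, tile_yellow, tile_green, tile_white's own z axis and vertical below 0.1 rad and angle between the x axis of tile_red and the x axis of place_red, either way round below 0.09 rad and x of tile_blue in the frame of place_blue between -0.005 and 0.006 m and y of tile_blue in the frame of place_blue between -0.007 and 0.007 m and z of tile_blue in the frame of place_blue between -0.004 and 0.004 m and angle between the x axis of tile_blue and the x axis of place_blue, either way round below 0.09 rad and x of tile_yellow in the frame of place_yellow between -0.005 and 0.006 m and y of tile_yellow in the frame of place_yellow between -0.007 and 0.007 m and z of tile_yellow in the frame of place_yellow between -0.004 and 0.004 m and angle between the x axis of tile_yellow and the x axis of place_yellow, either way round below 0.09 rad and x of tile_green in the frame of place_green between -0.005 and 0.006 m and y of tile_green in the frame of place_green between -0.007 and 0.007 m and z of tile_green in the frame of place_green between -0.004 and 0.004 m and angle between the x axis of tile_green and the x axis of place_green, either way round below 0.09 rad and x of tile_white in the frame of place_white between -0.005 and 0.006 m and y of tile_white in the frame of place_white between -0.007 and 0.007 m and z of tile_white in the frame of place_white between -0.004 and 0.004 m and angle between the x axis of tile_white and the x axis of place_white, either way round below 0.09 rad and value of joint keeper above 0.06 m), for 0.2 s.
At the end, for the whole second after the job is handed in: every present tile lies flat on its own colour's marking, its back within 5 mm of the back rail, its centre within 7 mm of the marking's middle line and its length within 0.09 rad of it, at rest; the keeper bar is forward (within 6 mm of 0) and down (within 3 mm) (x of tile_red in the frame of place_red between -0.005 and 0.006 m and y of tile_red in the frame of place_red between -0.007 and 0.007 m and z of tile_red in the frame of place_red between -0.004 and 0.004 m and angle between each of tile_red, tile_blue, tile_yellow, tile_green, tile_white's own z axis and vertical below 0.1 rad and angle between the x axis of tile_red and the x axis of place_red, either way round below 0.09 rad and x of tile_blue in the frame of place_blue between -0.005 and 0.006 m and y of tile_blue in the frame of place_blue between -0.007 and 0.007 m and z of tile_blue in the frame of place_blue between -0.004 and 0.004 m and angle between the x axis of tile_blue and the x axis of place_blue, either way round below 0.09 rad and x of tile_yellow in the frame of place_yellow between -0.005 and 0.006 m and y of tile_yellow in the frame of place_yellow between -0.007 and 0.007 m and z of tile_yellow in the frame of place_yellow between -0.004 and 0.004 m and angle between the x axis of tile_yellow and the x axis of place_yellow, either way round below 0.09 rad and x of tile_green in the frame of place_green between -0.005 and 0.006 m and y of tile_green in the frame of place_green between -0.007 and 0.007 m and z of tile_green in the frame of place_green between -0.004 and 0.004 m and angle between the x axis of tile_green and the x axis of place_green, either way round below 0.09 rad and x of tile_white in the frame of place_white between -0.005 and 0.006 m and y of tile_white in the frame of place_white between -0.007 and 0.007 m and z of tile_white in the frame of place_white between -0.004 and 0.004 m and angle between the x axis of tile_white and the x axis of place_white, either way round below 0.09 rad and value of joint keeper below 0.006 m and value of joint keeper_lift below 0.003 m and linear speed of each of tile_red, tile_blue, tile_yellow, tile_green, tile_white below 0.02 m/s); the robot touches nothing.
It fails at once if a bystander (teapot, cup, sand timer, phone, marker, card deck) is moved more than 5 cm (distance of any of teapot, cup, sand_timer, phone, marker, card_deck from where it was at the start of the episode above 0.05 m).
It fails at once if the teapot, cup or sand timer is tipped over (angle between any of teapot, cup, sand_timer's own z axis and vertical above 0.6 rad).
Of tile_red, tile_blue, tile_yellow, tile_green, tile_white only 3 to 5 are there at a start; the rules pass over those that are not, and their reading is None.
At some moment in a run one of tile_red, tile_blue, tile_yellow, tile_green, tile_white may be knocked a few centimetres aside while the robot is not near it.
It also fails if it takes over 210 s, if anything falls off the work surface, if the arm or the gripper's body presses on something with over 40 N, if the wrist force passes 120 N, or if a joint passes its speed limit or range.

## Working session

There is one attempt and no reset: what is moved stays moved. The work goes in short steps, Python scripts to look and compute and a tool call to move; the robot and the scene stay as the last step left them, time stands still between calls to the robot, and variables do not carry over. Pictures are saved under pics/ and viewed, about 12 in all and at most 16, crops included, and the job is handed in when it is done.

Besides the shell and the picture viewer there is one more tool, called after ">>>" as a command line: name --argument value ..., lists and objects as JSON in quotes. drive_tool: Moves the arm, as the interface text tells. Its arguments: {"type":"object","properties":{"rotation":{"type":"array","items":{"type":"array","items":{"type":"number"}}},"travel":{"type":"array","items":{"type":"array","items":{"type":"number"}}},"gripper":{"type":"array","items":{"type":"number"}},"force":{"type":"number"}},"required":["rotation","travel","gripper"]}

```bash
mkdir -p pics; ls
python3 - <<'E'
from bench import monitor, optics
import cv2
print(monitor.get_obs())
for n in("scene","top"):
    c=optics.capture(n); cv2.imwrite(f"pics/{n}0.png",c["image"]); print(n,c["fx"],c["fy"],c["cx"],c["cy"],c["R"],c["t"])
E
```

```text
pics
{'t': 0.0, 'joint_pos': array([-1.24288854,  0.32180595, -0.07007716,  1.45168466,  0.02259533,
        1.37084696, -0.05688851]), 'joint_vel': array([ 0.00114148,  0.00067159,  0.00168625, -0.00231005,  0.00031578,
       -0.00190699,  0.00091089]), 'joint_torque': array([-6.14636829e-04, -4.93575704e+01, -3.82506950e-01, -3.14327753e+01,
        1.31634987e-02,  1.13559465e-02, -3.28449886e-06]), 'tcp_pos': array([0.20052173, 0.61770796, 0.2302297 ]), 'eef_rot': array([ 1.56243941e-01,  9.87718013e-01, -9.73581725e-04, -1.03435582e-04]), 'ft_force': array([-0.40541227, -0.17769404,  0.30869496]), 'wrist_torque': array([-0.01020922,  0.01789088, -0.01666823]), 'gripper_width': 0.9973317465365171}
scene 460.4009471758892 460.4009471758892 259.0862945796811 188.32418898447918 [[ 5.49698638e-02  9.98487864e-01  5.47981519e-04]
 [ 8.54242109e-01 -4.67445283e-02 -5.17769609e-01]
 [-5.16961056e-01  2.89298338e-02 -8.55519919e-01]] [ 0.07876157 -0.43420983  1.5451491 ]
top 456.76464115922073 456.76464115922073 250.43816012922883 195.33930794353972 [[-0.00651352 -0.99988735  0.0135224 ]
 [-0.99222719  0.00478195 -0.12434766]
 [ 0.12426899 -0.01422724 -0.99214656]] [-0.10131893  0.55534306  1.46158024]
```

View pics/scene0.png

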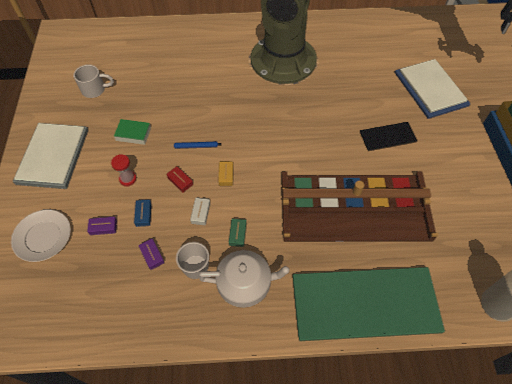

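View pics/top0.png

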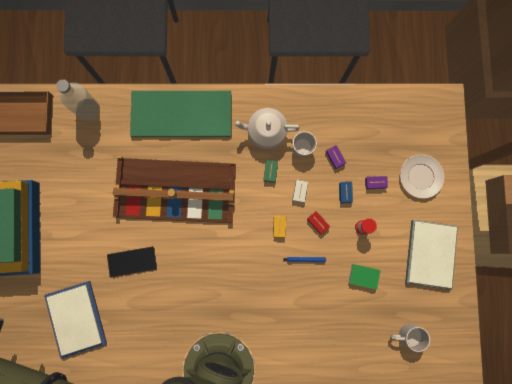

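The scene view shows all five coloured tiles: red (180,179), yellow (226,173), white (200,211), blue (143,212) and green (237,232). The tray is at (358,205), with its bar forward. The purple blocks at (102,225) and (151,253) are decoys. The green deck at (132,131) is a bystander, larger than a tile. In the top view the tray is at (175,190) with its open front towards the robot.

```bash
cat > h.py <<'E'
import numpy as np, cv2
from bench import monitor, optics
def ray(c,u,v,z):
    d=c["R"].T@np.array([(u-c["cx"])/c["fx"],(v-c["cy"])/c["fy"],1.]); o=-c["R"].T@c["t"]
    return o+d*(z-o[2])/d[2]
def proj(c,X):
    p=c["R"]@np.asarray(X,float)+c["t"]; return c["fx"]*p[0]/p[2]+c["cx"],c["fy"]*p[1]/p[2]+c["cy"]
# hue lo,hi, smin,smax, vmin
COL=dict(red=(172,6,120,255,90),blue=(100,118,100,255,50),yellow=(17,30,150,255,130),green=(65,90,70,255,40),white=(0,179,0,45,165))
def mask(img,col):
    h=cv2.cvtColor(img,cv2.COLOR_BGR2HSV).astype(int); a,b,s0,s1,v0=COL[col]; H=h[...,0]
    k=(H>=a)&(H<=b) if a<=b else (H>=a)|(H<=b)
    return (k&(h[...,1]>=s0)&(h[...,1]<=s1)&(h[...,2]>=v0)).astype(np.uint8)*255
def blobs(c,col,amin=25,z=.024):
    """blobs as (u,v,area px, world xy at height z, long side, short side in m, angle of long axis in world)"""
    m=cv2.morphologyEx(mask(c["image"],col),cv2.MORPH_CLOSE,np.ones((3,3)))
    out=[]
    for q in cv2.findContours(m,cv2.RETR_EXTERNAL,cv2.CHAIN_APPROX_NONE)[0]:
        n=np.zeros_like(m); cv2.drawContours(n,[q],-1,255,-1); ys,xs=np.nonzero(n)
        if len(xs)<amin: continue
        W=np.array([ray(c,u,v,z)[:2] for u,v in zip(xs,ys)]); ctr=W.mean(0)
        w,V=np.linalg.eigh(np.cov(W.T)); ang=np.arctan2(V[1,1],V[0,1])
        out.append((round(xs.mean(),1),round(ys.mean(),1),len(xs),ctr.round(4),*np.sqrt(12*w[::-1]).round(3),round((ang+np.pi/2)%np.pi-np.pi/2,3)))
    return out
E
python3 - <<'E'
from h import *
for n in("top","scene"):
    c=optics.capture(n)
    for k in COL:
        for b in blobs(c,k):
            if b[2]<500: print(n,k,*b)
c=optics.capture("top"); cv2.imwrite("pics/cropt.png",cv2.resize(c["image"][145:250,100:400],None,fx=2.6,fy=2.6,interpolation=cv2.INTER_CUBIC))
c=optics.capture("scene"); cv2.imwrite("pics/crops.png",cv2.resize(c["image"][160:250,270:445],None,fx=4.5,fy=4.5,interpolation=cv2.INTER_CUBIC))
E
```

```text
top red 365.7 226.2 251 [ 0.4523 -0.4829] 0.062 0.042 -1.354
top red 318.1 222.5 250 [ 0.4651 -0.3264] 0.068 0.04 0.719
top red 132.3 209.7 158 [0.5106 0.2831] 0.047 0.036 1.479
top red 134.2 187.5 25 [0.5842 0.2784] 0.042 0.006 1.556
top blue 305.7 259.0 142 [ 0.3466 -0.283 ] 0.127 0.012 1.531
top blue 173.7 207.4 239 [0.5176 0.1476] 0.06 0.043 -0.025
top blue 345.5 191.8 225 [ 0.5664 -0.4199] 0.064 0.038 -0.013
top blue 30.0 233.2 494 [0.4365 0.6119] 0.314 0.053 0.014
top yellow 279.2 226.2 268 [ 0.4538 -0.1981] 0.069 0.042 -0.056
top yellow 152.9 210.7 148 [0.5071 0.2156] 0.047 0.034 1.518
top yellow 170.9 192.4 37 [0.5671 0.1577] 0.021 0.019 1.423
top yellow 154.1 188.4 31 [0.5809 0.2132] 0.047 0.007 1.528
top yellow 10.3 184.6 162 [0.5957 0.6847] 0.069 0.026 1.56
top green 364.4 276.4 444 [ 0.2897 -0.4724] 0.083 0.056 1.351
top green 214.8 208.9 213 [0.5119 0.0129] 0.056 0.041 -0.06
top green 270.2 170.9 189 [ 0.6378 -0.171 ] 0.066 0.032 -0.123
top white 193.6 212.2 103 [0.5013 0.0822] 0.039 0.028 1.563
top white 432.9 189.3 55 [ 0.5734 -0.7115] 0.029 0.021 -0.9
top white 299.3 
[... 903 characters left out ...]
.533
scene yellow 359.3 184.5 44 [0.5197 0.1674] 0.022 0.018 -0.164
scene yellow 376.0 182.2 153 [0.5148 0.2144] 0.046 0.03 -1.553
scene yellow 225.4 173.3 338 [ 0.4631 -0.1981] 0.079 0.039 -0.033
scene green 237.0 232.2 377 [ 0.6455 -0.1713] 0.074 0.037 -0.138
scene green 303.8 202.4 123 [0.5675 0.0097] 0.041 0.025 1.501
scene green 302.7 182.5 151 [0.5048 0.0134] 0.042 0.032 1.447
scene green 131.7 128.7 454 [ 0.2906 -0.4721] 0.086 0.059 1.333
scene white 208.3 273.8 32 [ 0.7544 -0.245 ] 0.041 0.006 1.502
scene white 329.1 202.5 123 [0.5715 0.0771] 0.041 0.025 1.504
scene white 199.5 209.8 302 [ 0.5746 -0.2685] 0.068 0.036 -0.181
scene white 327.4 182.4 146 [0.5081 0.0809] 0.042 0.031 1.41
```

View pics/cropt.png

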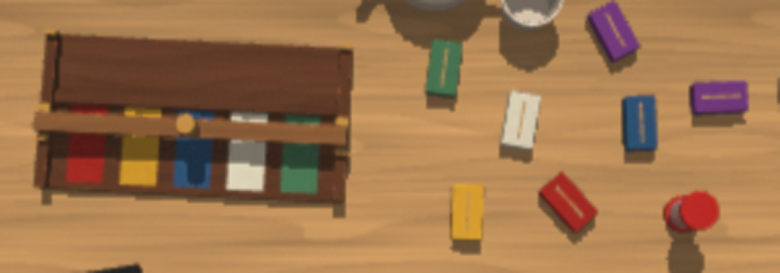

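View pics/crops.png

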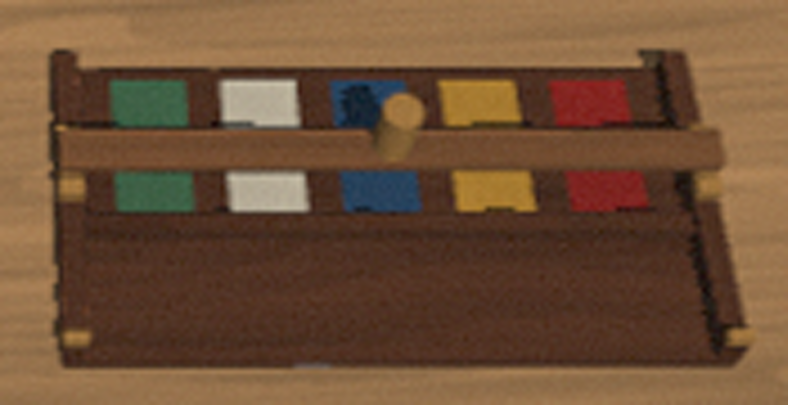

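The crops show the marking order from +y: red, yellow, blue, white, green. The front is towards the robot, and the knob is at top (171,192) and scene (359,184). The purple blocks clearly differ from the blue tile at top (345,192), so that one is meant. Next I fit the tray pose and triangulate the knob.

```bash
cat >> h.py <<'E'
def tri(c1,p1,c2,p2):
    P=[c["K"]@np.c_[c["R"],c["t"]] if "K" in c else np.array([[c["fx"],0,c["cx"]],[0,c["fy"],c["cy"]],[0,0,1]])@np.c_[c["R"],c["t"]] for c in(c1,c2)]
    X=cv2.triangulatePoints(P[0],P[1],np.array(p1,float),np.array(p2,float))[:,0]; return X[:3]/X[3]
E
python3 - <<'E'
from h import *
ct,cs=optics.capture("top"),optics.capture("scene")
off=dict(red=.136,yellow=.068,white=-.068,green=-.136)
for n,c in(("top",ct),("scene",cs)):
    A=[];B=[]
    for k in off:
        for b in blobs(c,k,20,.0126):
            if .45<b[3][0]<.62 and -.02<b[3][1]<.33 and b[2]<400:
                print(n,k,b[0],b[1],b[2],b[3],b[4:])
    # front edge & lateral edges of each marking via mask at z .0126
    for k in off:
        m=mask(c["image"],k); P=[]
        ys,xs=np.nonzero(m)
        W=np.array([ray(c,u,v,.0126)[:2] for u,v in zip(xs,ys)])
        q=(W[:,0]>.46)&(W[:,0]<.62)&(W[:,1]>-.02)&(W[:,1]<.33)
        W=W[q]; print(n,k,"x range",np.percentile(W[:,0],[1,99]).round(4),"y range",np.percentile(W[:,1],[4,50,96]).round(4), "slope dy/dx",np.polyfit(W[:,0],W[:,1],1)[0].round(3))
print("knob",tri(ct,(170.9,192.4),cs,(359.3,184.5)))
# bar-coloured corner ends, by eye from crops: top (118+...)
for p,q,nm in (((100+36/2.6,145+120/2.6),(270+720/4.5,160+147/4.5),"bar +y end"),((100+347/2.6,145+131/2.6),(270+62/4.5,160+147/4.5),"bar -y end")):
    print(nm,tri(ct,p,cs,q), ray(ct,*p,.053),ray(cs,*q,.053))
E
```

```text
top red 132.3 209.7 156 [0.5116 0.2858] (np.float64(0.048), np.float64(0.036), np.float64(1.481))
top red 134.2 187.5 25 [0.5858 0.2812] (np.float64(0.042), np.float64(0.006), np.float64(1.556))
top yellow 152.9 210.7 148 [0.5081 0.2178] (np.float64(0.048), np.float64(0.034), np.float64(1.518))
top yellow 170.9 192.4 38 [0.5688 0.1593] (np.float64(0.021), np.float64(0.02), np.float64(-1.379))
top yellow 154.1 188.4 31 [0.5826 0.2155] (np.float64(0.048), np.float64(0.007), np.float64(1.528))
top white 193.5 212.2 104 [0.5024 0.084 ] (np.float64(0.04), np.float64(0.029), np.float64(1.499))
top green 214.7 208.9 211 [0.5128 0.0138] (np.float64(0.056), np.float64(0.041), np.float64(-0.028))
top red x range [0.4941 0.5875] y range [0.2638 0.2839 0.3068] slope dy/dx -0.045
top yellow x range [0.4904 0.5866] y range [0.1547 0.2118 0.2384] slope dy/dx -0.398
top white x range [0.4897 0.5163] y range [0.0657 0.0854 0.1019] slope dy/dx 0.047
top green x range [0.486  0.5761] y range [-0.0044  0.0129  0.0327] slope dy/dx -0.036
scene red 404.2 201.8 150 [0.574  0.2827] (np.float64(0.047), np.fl
[... 778 characters left out ...]
 [0.4978 0.0149] (np.float64(0.042), np.float64(0.033), np.float64(1.484))
scene red x range [0.4969 0.5867] y range [0.263  0.2842 0.3073] slope dy/dx -0.059
scene yellow x range [0.4936 0.5837] y range [0.1697 0.214  0.238 ] slope dy/dx 0.056
scene white x range [0.4861 0.5767] y range [0.0618 0.0812 0.1006] slope dy/dx -0.045
scene green x range [0.4823 0.5725] y range [-0.0062  0.0127  0.0327] slope dy/dx -0.047
knob [0.55874506 0.14783591 0.08889582]
bar +y end [0.5696566  0.34057486 0.04828645] [0.56829455 0.33676981 0.053     ] [0.57247349 0.34082277 0.053     ]
bar -y end [ 0.55263451 -0.04679995  0.05541988] [ 0.5526662  -0.04926061  0.053     ] [ 0.55140822 -0.04408901  0.053     ]
```

>>> drive_tool --rotation '[[0,0,0.033],[0,0,0.033],[0,0,0.033],[0,0,0.033],[0,0,0.033],[0,0,0.033],[0,0,0.033],[0,0,0.033]]' --travel '[[2.3,-3,0],[2.3,-3,0],[2.3,-3,0],[2.3,-3,0],[2.3,-3,0],[2.3,-3,0],[2.3,-3,0],[2.3,-3,0]]' --gripper '[-1,-1,-1,-1,-1,-1,-1,-1]'

```text
t: 1.07
tcp_pos: [0.3788, 0.3757, 0.23]
eef_rot: [0.008, 1.0, 0.002, -0.003]
ft_force: [0.3, 1.0, 0.1]
gripper_width: 1.004
```

```bash
cat >> h.py <<'E'
from scipy.spatial.transform import Rotation as Ro
YAW=-0.053                       # tray yaw (measured); tool "yaw" below = angle of tool y - 90deg
def yaw():
    y=Ro.from_quat(monitor.get_obs()["eef_rot"]).as_matrix()[:,1]; a=np.arctan2(y[1],y[0])-np.pi/2
    return (a+np.pi/2)%np.pi-np.pi/2
def todo(x,y,z,w=YAW):
    o=monitor.get_obs(); d=(w-yaw()+np.pi/2)%np.pi-np.pi/2; R=Ro.from_quat(o["eef_rot"]).as_matrix()
    print("t",round(o["t"],2),"tcp",o["tcp_pos"].round(4),"go cm",((np.array([x,y,z])-o["tcp_pos"])*100).round(2),"rotz",d.round(3),"tilt",R[:,2].round(3),"F",o["ft_force"].round(1),"w",round(o["gripper_width"],3),"q",o["joint_pos"].round(2))
E
python3 -c "
from h import *
todo(.559,.148,.12)"
```

```text
t 1.07 tcp [0.3788 0.3757 0.23  ] go cm [ 18.02 -22.77 -11.  ] rotz -0.037 tilt [-0.006  0.003 -1.   ] F [0.3 1.  0.1] w 1.004 q [-0.9   0.07  0.08  1.74 -0.01  1.32  0.74]
```

>>> drive_tool --rotation '[[0,0,-0.005],[0,0,-0.005],[0,0,-0.005],[0,0,-0.005],[0,0,-0.005],[0,0,-0.005],[0,0,-0.005],[0,0,0]]' --travel '[[2.5,-3.1,-1],[2.5,-3.1,-1],[2.5,-3.1,-1],[2.5,-3.1,-1],[2.5,-3.1,-1],[2.5,-3.1,-1],[2.5,-3.1,-1],[0.5,-1,-2]]' --gripper '[-0.6,-0.6,-0.6,-0.6,-0.6,-0.6,-0.6,-0.6]'

```text
t: 1.73
tcp_pos: [0.5676, 0.1373, 0.1472]
eef_rot: [0.028, 1.0, 0.005, 0.006]
ft_force: [0.4, -1.0, 0.5]
gripper_width: 0.801
```

>>> drive_tool --rotation '[[0,0,0],[0,0,0],[0,0,0],[0,0,0],[0,0,0],[0,0,0],[0,0,0],[0,0,0]]' --travel '[[0,0,-1],[0,0,-1],[0,0,0],[0,0,0],[0,0,0],[0,0,0],[0,0,0],[0,0,0]]' --gripper '[-0.6,-0.6,-0.6,-0.6,-0.6,-0.6,-0.6,-0.6]'

```text
t: 2.4
tcp_pos: [0.5648, 0.1409, 0.1247]
eef_rot: [0.027, 1.0, 0.006, 0.004]
ft_force: [-0.5, -0.5, 0.3]
gripper_width: 0.797
```

```bash
python3 -c "
from h import *
todo(.559,.148,.06)
c=optics.capture('scene'); cv2.imwrite('pics/k1.png',cv2.resize(c['image'][100:250,270:445],None,fx=4,fy=4,interpolation=cv2.INTER_CUBIC))"
```

```text
t 2.4 tcp [0.5648 0.1409 0.1247] go cm [-0.58  0.71 -6.47] rotz 0.0 tilt [ 0.008  0.012 -1.   ] F [-0.5 -0.5  0.3] w 0.797 q [-0.56  0.25  0.32  1.78 -0.1   1.12  1.31]
```

View pics/k1.png

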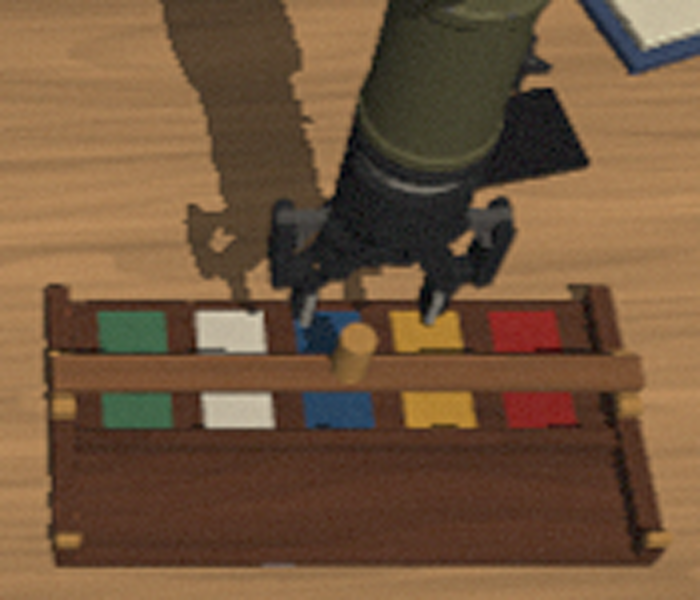

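The gripper straddles the knob in y (knob at crop (355,345)). I go down around it and close.

>>> drive_tool --rotation '[[-0.012,0.008,0],[0,0,0],[0,0,0],[0,0,0],[0,0,0],[0,0,0],[0,0,0],[0,0,0]]' --travel '[[-0.6,0.7,0],[0,0,-1],[0,0,-1],[0,0,-1],[0,0,-1],[0,0,-1],[0,0,-1],[0,0,0]]' --gripper '[-0.6,-0.6,-0.6,-0.6,-0.6,-0.6,-0.6,-0.6]'

```text
t: 3.12
tcp_pos: [0.5588, 0.147, 0.0588]
eef_rot: [0.027, 1.0, -0.0, 0.001]
ft_force: [-0.3, -0.3, 0.2]
gripper_width: 0.801
```

```bash
python3 -c "
from h import *
todo(.559,.148,.06)"
```

```text
t 3.12 tcp [0.5588 0.147  0.0588] go cm [0.02 0.1  0.12] rotz 0.001 tilt [ 0.001 -0.    -1.   ] F [-0.3 -0.3  0.2] w 0.801 q [-0.57  0.32  0.31  1.84 -0.11  1.    1.3 ]
```

>>> drive_tool --rotation '[[0,0,0],[0,0,0],[0,0,0],[0,0,0],[0,0,0],[0,0,0],[0,0,0],[0,0,0]]' --travel '[[0,0,0],[0,0,0],[0,0,0],[0,0,0],[0,0,0],[0,0,0],[0,0,0],[0,0,0]]' --gripper '[1,1,1,1,1,1,1,1]' --force 50

```text
t: 3.78
tcp_pos: [0.5587, 0.1463, 0.058]
eef_rot: [0.027, 1.0, -0.0, 0.0]
ft_force: [-0.5, -0.1, -3.0]
gripper_width: 0.267
```

>>> drive_tool --rotation '[[0,0,0],[0,0,0],[0,0,0],[0,0,0],[0,0,0],[0,0,0],[0,0,0],[0,0,0]]' --travel '[[0,0,0.5],[0,0,0.5],[0,0,0.5],[0,0,0.5],[0,0,0],[0,0,0],[0,0,0],[0,0,0]]' --gripper '[1,1,1,1,1,1,1,1]'

```text
t: 4.45
tcp_pos: [0.5584, 0.1463, 0.0805]
eef_rot: [0.027, 1.0, -0.0, 0.0]
ft_force: [0.1, -0.7, -3.4]
gripper_width: 0.264
```

```bash
python3 -c "
from h import *
todo(.559,.148,.08)"
```

```text
t 4.45 tcp [0.5584 0.1463 0.0805] go cm [ 0.06  0.17 -0.05] rotz 0.002 tilt [ 0.    -0.001 -1.   ] F [ 0.1 -0.7 -3.4] w 0.264 q [-0.57  0.29  0.31  1.82 -0.1   1.04  1.3 ]
```

>>> drive_tool --rotation '[[0,0,0],[0,0,0],[0,0,0],[0,0,0],[0,0,0],[0,0,0],[0,0,0],[0,0,0]]' --travel '[[1.4,-0.07,0],[1.4,-0.07,0],[1.4,-0.07,0],[1.4,-0.07,0],[1.4,-0.08,0],[1.4,-0.08,0],[1.2,-0.07,0],[0,0,0]]' --gripper '[1,1,1,1,1,1,1,1]'

```text
t: 5.12
tcp_pos: [0.6525, 0.1413, 0.0765]
eef_rot: [0.027, 1.0, -0.001, -0.006]
ft_force: [0.3, 0.5, -2.9]
gripper_width: 0.269
```

```bash
python3 -c "
from h import *
todo(.658,.141,.058)
c=optics.capture('scene'); cv2.imwrite('pics/k2.png',cv2.resize(c['image'][130:250,270:445],None,fx=4,fy=4,interpolation=cv2.INTER_CUBIC))"
```

```text
t 5.12 tcp [0.6525 0.1413 0.0765] go cm [ 0.55 -0.03 -1.85] rotz 0.001 tilt [-0.012 -0.001 -1.   ] F [ 0.3  0.5 -2.9] w 0.269 q [-0.49  0.48  0.32  1.57 -0.16  1.12  1.38]
```

View pics/k2.png

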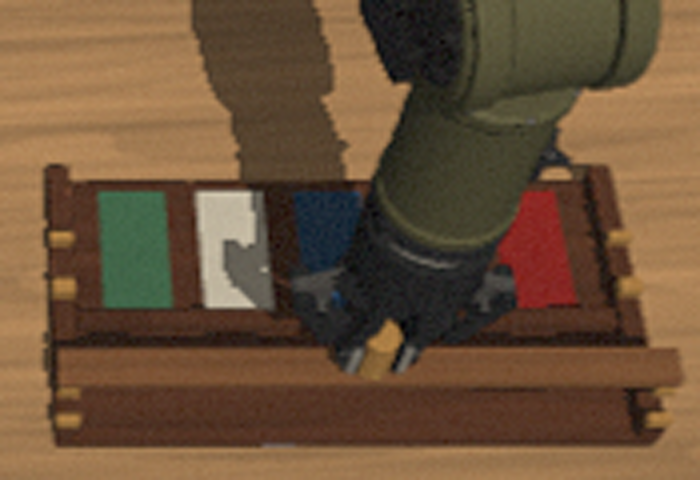

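The bar is up at about 0.094, and the far bumps (crop (65,393) and (65,420)) also bracket its resting place. I go the last 6 mm, then lower.

>>> drive_tool --rotation '[[0,-0.012,0],[0,0,0],[0,0,0],[0,0,0],[0,0,0],[0,0,0],[0,0,0],[0,0,0]]' --travel '[[0.3,0,0],[0.3,-0.03,0],[0,0,0],[0,0,-0.4],[0,0,-0.5],[0,0,-0.5],[0,0,-0.4],[0,0,0]]' --gripper '[1,1,1,1,1,1,1,1]'

```text
t: 5.83
tcp_pos: [0.6556, 0.1413, 0.0578]
eef_rot: [0.027, 1.0, -0.0, 0.0]
ft_force: [-0.1, -0.9, 1.2]
gripper_width: 0.264
```

```bash
python3 -c "
from h import *
todo(.658,.141,.058)"
```

```text
t 5.83 tcp [0.6556 0.1413 0.0578] go cm [ 0.24 -0.03  0.02] rotz 0.0 tilt [ 0.    -0.001 -1.   ] F [-0.1 -0.9  1.2] w 0.264 q [-0.49  0.5   0.31  1.59 -0.17  1.08  1.38]
```

>>> drive_tool --rotation '[[0,0,0],[0,0,0],[0,0,0],[0,0,0],[0,0,0],[0,0,0],[0,0,0],[0,0,0]]' --travel '[[0,0,0],[0,0,0],[0,0,0],[0,0,1],[0,0,2],[0,0,3],[0,0,3],[0,0,1]]' --gripper '[-0.5,-0.5,-0.5,-0.5,-0.5,-0.5,-0.5,-0.5]'

```text
t: 6.5
tcp_pos: [0.6518, 0.1407, 0.1598]
eef_rot: [0.026, 1.0, -0.002, -0.004]
ft_force: [0.8, -0.2, 0.9]
gripper_width: 0.746
```

>>> drive_tool --rotation '[[0,0,-0.01],[0,0,-0.01],[0,0,-0.01],[0,0,-0.01],[0,0,-0.01],[0,0,-0.01],[0,0,-0.01],[0,0,0]]' --travel '[[0,-4,0],[0,-4,0],[0,-4,0],[0,-4,0],[0,-4,0],[0,-4,0],[0,-4,0],[0,-2,0]]' --gripper '[-0.5,-0.5,-0.5,-0.5,-0.5,-0.5,-0.5,-0.5]'

```text
t: 7.17
tcp_pos: [0.6522, -0.1574, 0.1701]
eef_rot: [0.052, 0.999, 0.003, 0.003]
ft_force: [-0.7, -1.4, 0.4]
gripper_width: 0.748
```

```bash
cat >> h.py <<'E'
def tiles(show=True):
    """each tile's centre (world xy) and yaw of length, per view, corrected for the side faces seen"""
    r={}
    for n in("top","scene"):
        c=optics.capture(n); C=-c["R"].T@c["t"]
        for k in COL:
            for b in blobs(c,k,60):
                p=b[3]-.5*.024/C[2]*(C[:2]-b[3])
                # inside tray: ignored; sizes of a tile only
                if .05<b[4]<.095 and .025<b[5]<.055 and p[1]<-.05 and .38<p[0]<.75:
                    print(n,k,p.round(4),"size",b[4:6],"yaw",b[6])
E
python3 -c "
from h import *
tiles(); todo(.64,-.1715,.12,-.13)
c=optics.capture('scene'); cv2.imwrite('pics/k3.png',cv2.resize(c['image'][90:290,80:445],None,fx=2.1,fy=2.1,interpolation=cv2.INTER_CUBIC))"
```

```text
top red [ 0.4529 -0.486 ] size (np.float64(0.062), np.float64(0.043)) yaw -1.349
top red [ 0.4659 -0.328 ] size (np.float64(0.068), np.float64(0.04)) yaw 0.702
top blue [ 0.5683 -0.4229] size (np.float64(0.064), np.float64(0.038)) yaw 0.007
top white [ 0.5732 -0.7091] size (np.float64(0.066), np.float64(0.028)) yaw -1.0
top white [ 0.5724 -0.27  ] size (np.float64(0.066), np.float64(0.035)) yaw -0.178
scene red [ 0.4661 -0.327 ] size (np.float64(0.077), np.float64(0.042)) yaw 0.667
scene red [ 0.401  -0.4982] size (np.float64(0.051), np.float64(0.043)) yaw 0.296
scene blue [ 0.5681 -0.4227] size (np.float64(0.076), np.float64(0.038)) yaw 0.057
scene green [ 0.64   -0.1716] size (np.float64(0.075), np.float64(0.038)) yaw -0.137
scene white [ 0.5678 -0.2697] size (np.float64(0.068), np.float64(0.036)) yaw -0.178
t 7.27 tcp [ 0.652  -0.158   0.1701] go cm [-1.2  -1.35 -5.01] rotz -0.023 tilt [ 0.006  0.006 -1.   ] F [0.4 0.  0.5] w 0.751 q [-0.14  0.41  0.45  1.49 -0.19  1.27  1.8 ]
```

View pics/k3.png

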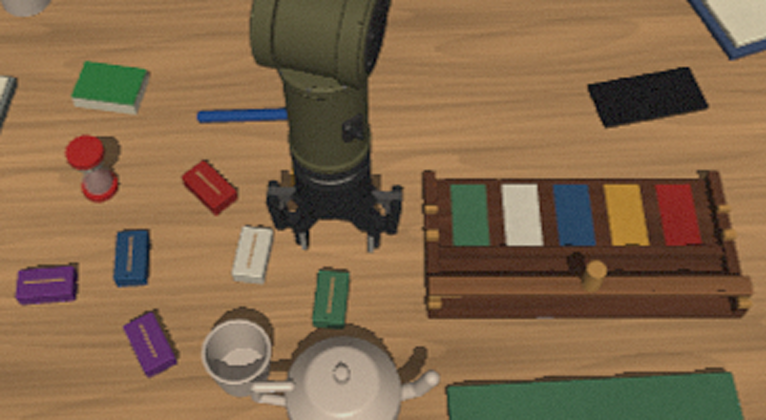

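>>> drive_tool --rotation '[[-0.006,0.006,-0.023],[0,0,0],[0,0,0],[0,0,0],[0,0,0],[0,0,0],[0,0,0],[0,0,0]]' --travel '[[-1.2,-1.35,0],[0,0,-2.5],[0,0,-2.5],[0,0,-2.5],[0,0,-2.5],[0,0,-1.5],[0,0,0],[0,0,0]]' --gripper '[-0.5,-0.5,-0.5,-0.5,-0.5,-0.5,-0.5,-0.5]'

```text
t: 7.98
tcp_pos: [0.6428, -0.1516, 0.053]
eef_rot: [0.055, 0.998, 0.006, 0.002]
ft_force: [-0.2, -0.6, 1.2]
gripper_width: 0.75
```

```bash
python3 -c "
from h import *
todo(.64,-.1717,.003,-.13)
for n in ('scene','top'):
  c=optics.capture(n)
  for k in COL:
    for b in blobs(c,k,60,.0126):
      if b[3][1]>-.02 and b[3][1]<.33 and .48<b[3][0]<.62: print(n,k,b)
"
```

```text
t 7.98 tcp [ 0.6428 -0.1516  0.053 ] go cm [-0.28 -2.01 -5.  ] rotz -0.02 tilt [ 0.005  0.011 -1.   ] F [-0.2 -0.6  1.2] w 0.75 q [-0.13  0.5   0.42  1.63 -0.24  1.06  1.83]
scene red (np.float64(402.5), np.float64(191.7), 508, array([0.542 , 0.2849]), np.float64(0.092), np.float64(0.048), np.float64(-0.076))
scene blue (np.float64(353.0), np.float64(191.9), 458, array([0.5354, 0.1493]), np.float64(0.092), np.float64(0.044), np.float64(-0.048))
scene yellow (np.float64(377.6), np.float64(191.9), 491, array([0.5391, 0.2168]), np.float64(0.092), np.float64(0.047), np.float64(-0.06))
scene green (np.float64(303.2), np.float64(192.0), 442, array([0.5282, 0.0131]), np.float64(0.093), np.float64(0.042), np.float64(-0.062))
scene white (np.float64(328.0), np.float64(192.1), 442, array([0.5322, 0.081 ]), np.float64(0.093), np.float64(0.042), np.float64(-0.049))
top red (np.float64(133.0), np.float64(200.5), 428, array([0.5423, 0.2842]), np.float64(0.097), np.float64(0.048), np.float64(-0.055))
top blue (np.float64(174.2), np.float64(202.0), 383, array([0.5368, 0.1481]), np.float64(0.096), np.float64(0.044), np.float64(-0.063))
top yellow (np.float64(153.4), np.float64(201.5), 413, array([0.5386, 0.2167]), np.float64(0.095), np.float64(0.048), np.float64(-0.041))
top green (np.float64(215.0), np.float64(203.5), 337, array([0.531 , 0.0129]), np.float64(0.093), np.float64(0.04), np.float64(-0.06))
top white (np.float64(194.5), np.float64(203.7), 353, array([0.5306, 0.0807]), np.float64(0.09), np.float64(0.043), np.float64(-0.035))
```

>>> drive_tool --rotation '[[-0.01,0.005,-0.01],[0,0,-0.01],[0,0,0],[0,0,0],[0,0,0],[0,0,0],[0,0,0],[0,0,0]]' --travel '[[-0.15,-1,0],[-0.15,-1,0],[0,0,0],[0,0,0],[0,0,0],[0,0,0],[0,0,0],[0,0,0]]' --gripper '[-0.5,-0.5,-0.5,-0.5,-0.5,-0.5,-0.5,-0.5]'

```text
t: 8.75
tcp_pos: [0.6439, -0.1761, 0.0609]
eef_rot: [0.067, 0.998, -0.001, 0.006]
ft_force: [-0.3, 1.2, 0.1]
gripper_width: 0.754
```

```bash
python3 -c "
from h import *
todo(.64,-.1717,.003,-.13)"
```

```text
t 8.75 tcp [ 0.6439 -0.1761  0.0609] go cm [-0.39  0.44 -5.79] rotz 0.004 tilt [ 0.011 -0.003 -1.   ] F [-0.3  1.2  0.1] w 0.754 q [-0.11  0.5   0.44  1.61 -0.24  1.07  1.83]
```

>>> drive_tool --rotation '[[0.003,0.011,0],[0,0,0],[0,0,0],[0,0,0],[0,0,0],[0,0,0],[0,0,0],[0,0,0]]' --travel '[[-0.2,0.2,0],[-0.15,0.15,-0.8],[0,0,-1],[0,0,-1],[0,0,-0.8],[0,0,-0.5],[0,0,-0.3],[0,0,-0.2]]' --gripper '[-0.5,-0.5,-0.5,-0.5,-0.5,-0.5,-0.5,-0.5]'

```text
t: 9.42
tcp_pos: [0.6388, -0.1704, 0.0082]
eef_rot: [0.066, 0.998, 0.001, -0.002]
ft_force: [0.1, -0.5, -0.5]
gripper_width: 0.749
```

```bash
python3 -c "
from h import *
todo(.64,-.1717,.003,-.13)"
```

```text
t 9.42 tcp [ 0.6388 -0.1704  0.0082] go cm [ 0.12 -0.13 -0.52] rotz 0.002 tilt [-0.004  0.002 -1.   ] F [ 0.1 -0.5 -0.5] w 0.749 q [-0.1   0.56  0.42  1.65 -0.26  1.    1.85]
```

>>> drive_tool --rotation '[[0,0,0],[0,0,0],[0,0,0],[0,0,0],[0,0,0],[0,0,0],[0,0,0],[0,0,0]]' --travel '[[0.05,-0.1,-0.2],[0,0,-0.2],[0,0,0],[0,0,0],[0,0,0],[0,0,0],[0,0,0],[0,0,0]]' --gripper '[-0.5,-0.5,1,1,1,1,1,1]' --force 40

```text
t: 10.08
tcp_pos: [0.64, -0.1722, 0.0044]
eef_rot: [0.066, 0.998, 0.001, -0.001]
ft_force: [-0.4, 1.0, -1.2]
gripper_width: 0.458
```

>>> drive_tool --rotation '[[0,0,0],[0,0,0],[0,0,0],[0,0,0.02],[0,0,0.02],[0,0,0.02],[0,0,0.02],[0,0,0]]' --travel '[[0,0,1],[0,0,3],[0,0,3],[-1.5,3,1],[-2,3.5,0],[-2,3.5,0],[-2,3.5,0],[-1.2,2,0]]' --gripper '[1,1,1,1,1,1,1,1]'

```text
t: 10.75
tcp_pos: [0.5505, -0.0221, 0.0926]
eef_rot: [0.032, 0.999, -0.002, 0.002]
ft_force: [0.2, 0.6, -1.0]
gripper_width: 0.46
```

```bash
cat >> h.py <<'E'
SEAT=dict(blue=(.550,.148),red=(.557,.2838),yellow=(.5536,.216),white=(.5464,.080),green=(.543,.0121))
def place(k,z=.018,short=.010):
    x,y=SEAT[k]; todo(x-short,y+short*.053,z)
E
python3 -c "
from h import *
place('green')"
```

```text
t 10.75 tcp [ 0.5505 -0.0221  0.0926] go cm [-1.75  3.47 -7.46] rotz 0.01 tilt [ 0.003 -0.005 -1.   ] F [ 0.2  0.6 -1. ] w 0.46 q [-0.37  0.23  0.4   1.88 -0.1   1.05  1.58]
```

>>> drive_tool --rotation '[[0.005,0.003,0.01],[0,0,0],[0,0,0],[0,0,0],[0,0,0],[0,0,0],[0,0,0],[0,0,0]]' --travel '[[-1,1.5,0],[-0.5,1,0],[-0.1,0.3,0],[0,0,0],[0,0,0],[0,0,-0.8],[0,0,-1],[0,0,-0.8]]' --gripper '[1,1,1,1,1,1,1,1]'

```text
t: 11.42
tcp_pos: [0.5347, 0.0115, 0.0713]
eef_rot: [0.023, 1.0, 0.003, 0.005]
ft_force: [0.5, -0.7, -0.4]
gripper_width: 0.46
```

```bash
python3 -c "
from h import *
place('green')"
```

```text
t 11.42 tcp [0.5347 0.0115 0.0713] go cm [-0.17  0.12 -5.33] rotz -0.007 tilt [ 0.009  0.005 -1.   ] F [ 0.5 -0.7 -0.4] w 0.46 q [-0.41  0.22  0.38  1.94 -0.1   0.99  1.54]
```

>>> drive_tool --rotation '[[-0.005,0.009,-0.007],[0,0,0],[0,0,0],[0,0,0],[0,0,0],[0,0,0],[0,0,0],[0,0,0]]' --travel '[[-0.1,0.1,-0.8],[0,0,-1],[0,0,-1],[0,0,-0.9],[0,0,-0.6],[0,0,-0.3],[0,0,-0.2],[0,0,0]]' --gripper '[1,1,1,1,1,1,1,1]'

```text
t: 12.08
tcp_pos: [0.5316, 0.0093, 0.0159]
eef_rot: [0.029, 1.0, -0.002, -0.005]
ft_force: [0.7, -0.7, -1.1]
gripper_width: 0.458
```

```bash
python3 -c "
from h import *
place('green')"
```

```text
t 12.08 tcp [0.5316 0.0093 0.0159] go cm [0.14 0.34 0.21] rotz 0.006 tilt [-0.009 -0.003 -1.   ] F [ 0.7 -0.7 -1.1] w 0.458 q [-0.39  0.3   0.37  1.97 -0.13  0.9   1.55]
```

>>> drive_tool --rotation '[[0.003,-0.009,0.006],[0,0,0],[0,0,0],[0,0,0],[0,0,0],[0,0,0],[0,0,0],[0,0,0]]' --travel '[[0,0.2,0.1],[0,0.1,0],[0.2,0,0],[0.2,0,0],[0.2,0,0],[0.2,0,0],[0.1,0,0],[0,0,0]]' --gripper '[1,1,1,1,1,1,1,1]'

```text
t: 12.75
tcp_pos: [0.5424, 0.0131, 0.0171]
eef_rot: [0.026, 1.0, 0.0, 0.001]
ft_force: [-0.3, -0.1, -1.5]
gripper_width: 0.458
```

```bash
python3 -c "
from h import *
place('green',.017,0)"
```

```text
t 12.75 tcp [0.5424 0.0131 0.0171] go cm [ 0.06 -0.1  -0.01] rotz -0.002 tilt [ 0.003  0.001 -1.   ] F [-0.3 -0.1 -1.5] w 0.458 q [-0.39  0.31  0.36  1.95 -0.14  0.9   1.56]
```

>>> drive_tool --rotation '[[0,0,0],[0,0,0],[0,0,0],[0,0,0],[0,0,0],[0,0,0],[0,0,0],[0,0,0]]' --travel '[[0.1,-0.1,0],[0.1,0,0],[0.1,0,0],[0.1,0,0],[0.1,0,0],[0.1,0,0],[0.1,0,0],[0.1,0,0]]' --gripper '[1,1,1,1,1,1,1,1]'

```text
t: 13.42
tcp_pos: [0.5453, 0.0119, 0.0154]
eef_rot: [0.026, 1.0, 0.0, -0.005]
ft_force: [-4.1, 0.0, 3.5]
gripper_width: 0.46
```

```bash
python3 -c "
from h import *
place('green',.017,0)"
```

```text
t 13.42 tcp [0.5453 0.0119 0.0154] go cm [-0.23  0.02  0.16] rotz -0.002 tilt [-0.01   0.001 -1.   ] F [-4.1  0.   3.5] w 0.46 q [-0.39  0.33  0.36  1.93 -0.15  0.91  1.57]
```

>>> drive_tool --rotation '[[0,0,0],[0,0,0],[0,0,0],[0,0,0],[0,0,0],[0,0,0],[0,0,0],[0,0,0]]' --travel '[[0,0,0],[0,0,0],[0,0,0],[0,0,0],[0,0,1],[0,0,2.5],[0,0,3],[0,0,2]]' --gripper '[-0.15,-0.15,-0.15,-0.15,-0.15,-0.15,-0.15,-0.15]'

```text
t: 14.08
tcp_pos: [0.5469, 0.0111, 0.1018]
eef_rot: [0.026, 1.0, -0.001, -0.004]
ft_force: [0.5, 0.1, 0.2]
gripper_width: 0.571
```

>>> drive_tool --rotation '[[0,-0.01,-0.02],[0,0,-0.02],[0,0,-0.02],[0,0,-0.02],[0,0,-0.02],[0,0,-0.02],[0,0,0],[0,0,0]]' --travel '[[0.3,-4,0],[0.3,-4,0],[0.3,-4,0],[0.3,-4,0],[0.3,-4,0],[0.3,-4,0],[0.3,-2.5,0],[0,-1,0]]' --gripper '[-0.5,-0.5,-0.5,-0.5,-0.5,-0.5,-0.5,-0.5]'

```text
t: 14.75
tcp_pos: [0.5765, -0.2694, 0.1199]
eef_rot: [0.081, 0.997, 0.0, 0.016]
ft_force: [1.2, 0.4, 0.3]
gripper_width: 0.746
```

```bash
cat >> h.py <<'E'
def seated():
    """seated tiles (tops at 36.6 mm): marking + tile share a colour, so use the tile's brighter pale line/edges in the enlarged crop"""
    c=optics.capture("top"); s=optics.capture("scene")
    a=cv2.resize(c["image"][150:230,105:245],None,fx=5,fy=5,interpolation=cv2.INTER_CUBIC); b=cv2.resize(s["image"][160:250,270:445],None,fx=4,fy=4,interpolation=cv2.INTER_CUBIC)
    return a,b
E
python3 -c "
from h import *
tiles(); todo(.57,-.2695,.06,-.17)
a,b=seated(); cv2.imwrite('pics/s1.png',b[:,:400])"
```

```text
top red [ 0.4532 -0.4859] size (np.float64(0.062), np.float64(0.042)) yaw -1.366
top blue [ 0.5685 -0.4229] size (np.float64(0.065), np.float64(0.038)) yaw 0.011
top white [ 0.573  -0.7104] size (np.float64(0.057), np.float64(0.026)) yaw -0.958
scene red [ 0.4011 -0.4982] size (np.float64(0.051), np.float64(0.043)) yaw 0.386
scene blue [ 0.5677 -0.4227] size (np.float64(0.075), np.float64(0.039)) yaw 0.06
scene yellow [ 0.4572 -0.1963] size (np.float64(0.081), np.float64(0.035)) yaw -0.073
scene white [ 0.5678 -0.2699] size (np.float64(0.069), np.float64(0.036)) yaw -0.176
t 14.85 tcp [ 0.576  -0.2679  0.1196] go cm [-0.6  -0.16 -5.96] rotz -0.007 tilt [ 0.032 -0.002 -0.999] F [-0.3 -0.4  0.7] w 0.751 q [-0.03  0.37  0.53  1.67 -0.22  1.13  1.97]
```

View pics/s1.png

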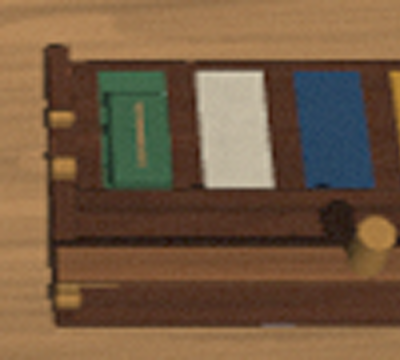

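>>> drive_tool --rotation '[[0.002,0.032,-0.007],[0,0,0],[0,0,0],[0,0,0],[0,0,0],[0,0,0],[0,0,0],[0,0,0]]' --travel '[[-0.4,-0.1,-0.3],[-0.1,0,-1.5],[0,0,-2],[0,0,-1.5],[0,0,-1],[0,0,-0.3],[0,0,0],[0,0,0]]' --gripper '[-0.5,-0.5,-0.5,-0.5,-0.5,-0.5,-0.5,-0.5]'

```text
t: 15.62
tcp_pos: [0.578, -0.2401, 0.0517]
eef_rot: [0.068, 0.998, 0.009, -0.0]
ft_force: [-0.7, 0.2, -0.7]
gripper_width: 0.748
```

```bash
python3 -c "
from h import *
todo(.57,-.2695,.004,-.17)
c=optics.capture('scene')
print('green line centre',ray(c,270+139/4,160+135/4,.0366), SEAT['green'])"
```

```text
t 15.62 tcp [ 0.578  -0.2401  0.0517] go cm [-0.8  -2.94 -4.77] rotz -0.033 tilt [ 0.001  0.017 -1.   ] F [-0.7  0.2 -0.7] w 0.748 q [-0.04  0.45  0.5   1.72 -0.26  1.04  1.99]
green line centre [0.54818374 0.01318136 0.0366    ] (0.543, 0.0121)
```

Green is seated: the tile reaches the rail, and its pale line is centred at y 0.0132, against 0.0121 wanted. Long moves leave some drift, so I settle and correct before gripping white.

>>> drive_tool --rotation '[[-0.01,0,-0.01],[-0.007,0,-0.01],[0,0,-0.01],[0,0,0],[0,0,0],[0,0,0],[0,0,0],[0,0,0]]' --travel '[[-0.2,-0.8,0],[-0.2,-0.8,0],[-0.1,-0.5,0],[0,-0.2,0],[0,0,0],[0,0,0],[0,0,0],[0,0,0]]' --gripper '[-0.5,-0.5,-0.5,-0.5,-0.5,-0.5,-0.5,-0.5]'

```text
t: 16.33
tcp_pos: [0.5742, -0.2686, 0.056]
eef_rot: [0.086, 0.996, -0.002, 0.004]
ft_force: [0.3, -0.5, -0.9]
gripper_width: 0.752
```

```bash
python3 -c "
from h import *
todo(.57,-.2695,.004,-.17)"
```

```text
t 16.33 tcp [ 0.5742 -0.2686  0.056 ] go cm [-0.42 -0.09 -5.2 ] rotz 0.003 tilt [ 0.008 -0.004 -1.   ] F [ 0.3 -0.5 -0.9] w 0.752 q [-0.02  0.45  0.52  1.71 -0.25  1.04  1.98]
```

>>> drive_tool --rotation '[[0.004,0.008,0],[0,0,0],[0,0,0],[0,0,0],[0,0,0],[0,0,0],[0,0,0],[0,0,0]]' --travel '[[-0.2,-0.05,-0.5],[-0.1,-0.05,-0.8],[0,0,-1],[0,0,-1],[0,0,-0.7],[0,0,-0.4],[0,0,-0.2],[0,0,-0.1]]' --gripper '[-0.5,-0.5,-0.5,-0.5,-0.5,-0.5,-0.5,-0.5]'

```text
t: 17.0
tcp_pos: [0.5696, -0.2679, 0.0018]
eef_rot: [0.086, 0.996, 0.001, -0.002]
ft_force: [-0.7, -0.6, -0.3]
gripper_width: 0.754
```

```bash
python3 -c "
from h import *
todo(.57,-.2695,.004,-.17)"
```

```text
t 17.0 tcp [ 0.5696 -0.2679  0.0018] go cm [ 0.04 -0.16  0.22] rotz 0.001 tilt [-0.005  0.002 -1.   ] F [-0.7 -0.6 -0.3] w 0.754 q [ 0.01  0.52  0.49  1.74 -0.29  0.96  2.01]
```

>>> drive_tool --rotation '[[0,0,0],[0,0,0],[0,0,0],[0,0,0],[0,0,0],[0,0,0],[0,0,0],[0,0,0]]' --travel '[[0,-0.1,0.1],[0,0,0.1],[0,0,0],[0,0,0],[0,0,0],[0,0,0],[0,0,0],[0,0,0]]' --gripper '[-0.5,-0.5,1,1,1,1,1,1]' --force 40

```text
t: 17.67
tcp_pos: [0.5709, -0.2696, 0.0056]
eef_rot: [0.086, 0.996, 0.0, -0.001]
ft_force: [0.2, -0.6, 0.3]
gripper_width: 0.453
```

>>> drive_tool --rotation '[[0,0,0],[0,0,0],[0,0,0],[0,0,0.015],[0,0,0.015],[0,0,0.02],[0,0,0.02],[0,0,0.02]]' --travel '[[0,0,1],[0,0,2.5],[0,0,3],[-0.2,3,1],[-0.4,4,0],[-0.4,4,0],[-0.4,4,0],[-0.4,4,0]]' --gripper '[1,1,1,1,1,1,1,1]'

```text
t: 18.33
tcp_pos: [0.5494, -0.0884, 0.0891]
eef_rot: [0.05, 0.999, -0.004, 0.001]
ft_force: [-0.2, 1.3, -1.0]
gripper_width: 0.458
```

>>> drive_tool --rotation '[[0,0,0.01],[0,0,0.01],[0,0,0],[0,0,0],[0,0,0],[0,0,0],[0,0,0],[0,0,0]]' --travel '[[-0.4,4,0],[-0.4,4,0],[-0.4,3,0],[-0.3,2,0],[0,1,0],[0,0,0],[0,0,0],[0,0,0]]' --gripper '[1,1,1,1,1,1,1,1]'

```text
t: 19.0
tcp_pos: [0.5328, 0.0678, 0.0954]
eef_rot: [0.033, 0.999, -0.001, 0.005]
ft_force: [0.7, 0.3, -0.5]
gripper_width: 0.458
```

```bash
python3 -c "
from h import *
place('white')"
```

```text
t 19.0 tcp [0.5328 0.0678 0.0954] go cm [ 0.36  1.27 -7.74] rotz 0.013 tilt [ 0.009 -0.003 -1.   ] F [ 0.7  0.3 -0.5] w 0.458 q [-0.51  0.19  0.37  1.91 -0.07  1.04  1.39]
```

>>> drive_tool --rotation '[[0.003,0.009,0.007],[0,0,0.006],[0,0,0],[0,0,0],[0,0,0],[0,0,0],[0,0,0],[0,0,0]]' --travel '[[0.2,0.6,0],[0.1,0.4,0],[0,0.1,-0.5],[0,0,-0.8],[0,0,-1],[0,0,-1],[0,0,-0.8],[0,0,-0.4]]' --gripper '[1,1,1,1,1,1,1,1]'

```text
t: 19.67
tcp_pos: [0.5375, 0.0708, 0.0458]
eef_rot: [0.032, 0.999, -0.001, -0.0]
ft_force: [-0.5, -0.3, -0.4]
gripper_width: 0.456
```

```bash
python3 -c "
from h import *
place('white')"
```

```text
t 19.67 tcp [0.5375 0.0708 0.0458] go cm [-0.11  0.97 -2.78] rotz 0.011 tilt [-0.    -0.003 -1.   ] F [-0.5 -0.3 -0.4] w 0.456 q [-0.5   0.27  0.36  1.93 -0.11  0.96  1.42]
```

>>> drive_tool --rotation '[[0,0,0.006],[0,0,0.006],[0,0,0],[0,0,0],[0,0,0],[0,0,0],[0,0,0],[0,0,0]]' --travel '[[-0.1,0.4,0],[0,0.3,0],[0,0.2,0],[0,0,-0.5],[0,0,-0.7],[0,0,-0.6],[0,0,-0.3],[0,0,-0.1]]' --gripper '[1,1,1,1,1,1,1,1]'

```text
t: 20.33
tcp_pos: [0.5357, 0.0814, 0.0204]
eef_rot: [0.025, 1.0, -0.002, -0.001]
ft_force: [0.3, -0.2, -0.8]
gripper_width: 0.459
```

```bash
python3 -c "
from h import *
place('white')"
```

```text
t 20.33 tcp [0.5357 0.0814 0.0204] go cm [ 0.07 -0.09 -0.24] rotz -0.003 tilt [-0.001 -0.003 -1.   ] F [ 0.3 -0.2 -0.8] w 0.459 q [-0.51  0.31  0.35  1.95 -0.13  0.91  1.42]
```

>>> drive_tool --rotation '[[0,0,0],[0,0,0],[0,0,0],[0,0,0],[0,0,0],[0,0,0],[0,0,0],[0,0,0]]' --travel '[[0.1,-0.1,-0.15],[0.2,-0.02,0],[0.2,0,0],[0.2,0,0],[0.15,0,0],[0.1,0,0],[0.1,0,0],[0.1,0,0]]' --gripper '[1,1,1,1,1,1,1,1]'

```text
t: 21.0
tcp_pos: [0.5479, 0.0795, 0.0187]
eef_rot: [0.025, 1.0, -0.002, -0.002]
ft_force: [-5.1, 0.2, 1.6]
gripper_width: 0.459
```

```bash
python3 -c "
from h import *
place('white',.0175,0)"
```

```text
t 21.0 tcp [0.5479 0.0795 0.0187] go cm [-0.15  0.05 -0.12] rotz -0.003 tilt [-0.003 -0.003 -1.   ] F [-5.1  0.2  1.6] w 0.459 q [-0.49  0.33  0.35  1.92 -0.14  0.92  1.44]
```

>>> drive_tool --rotation '[[0,0,0],[0,0,0],[0,0,0],[0,0,0],[0,0,0],[0,0,0],[0,0,0],[0,0,0]]' --travel '[[0,0,0],[0,0,0],[0,0,0],[0,0,0],[0,0,1],[0,0,2.5],[0,0,3],[0,0,2]]' --gripper '[-0.15,-0.15,-0.15,-0.15,-0.15,-0.15,-0.15,-0.15]'

```text
t: 21.67
tcp_pos: [0.5447, 0.0785, 0.1037]
eef_rot: [0.025, 1.0, -0.003, -0.005]
ft_force: [0.1, 0.4, 0.6]
gripper_width: 0.571
```

>>> drive_tool --rotation '[[0,0,0],[0,0,0],[0,0,0],[0,0,0],[0,0,0],[0,0,0],[0,0,0],[0,0,0]]' --travel '[[-1,-3.5,0],[-1.3,-4,0],[-1.3,-4,0],[-1.3,-4,0],[-1.3,-4,0],[-1.3,-4,0],[-0.8,-2,0],[0,-1,0]]' --gripper '[-0.5,-0.5,-0.5,-0.5,-0.5,-0.5,-0.5,-0.5]'

```text
t: 22.33
tcp_pos: [0.4652, -0.1876, 0.1195]
eef_rot: [0.02, 1.0, 0.0, 0.008]
ft_force: [0.0, 0.1, 0.5]
gripper_width: 0.749
```

>>> drive_tool --rotation '[[0,0,0],[0,0,0],[0,0,0],[0,0,0],[0,0,0],[0,0,0],[0,0,0],[0,0,0]]' --travel '[[0,0,0],[0,0,0],[0,0,0],[0,0,0],[0,0,0],[0,0,0],[0,0,0],[0,0,0]]' --gripper '[-0.5,-0.5,-0.5,-0.5,-0.5,-0.5,-0.5,-0.5]'

```text
t: 23.0
tcp_pos: [0.4669, -0.1855, 0.1221]
eef_rot: [0.019, 1.0, 0.001, 0.01]
ft_force: [0.3, -0.7, 0.8]
gripper_width: 0.752
```

```bash
python3 -c "
from h import *
tiles(); todo(.455,-.199,.004,-.05)"
```

```text
top red [ 0.4531 -0.486 ] size (np.float64(0.062), np.float64(0.042)) yaw -1.364
top red [ 0.4656 -0.329 ] size (np.float64(0.067), np.float64(0.039)) yaw 0.65
top blue [ 0.5683 -0.4229] size (np.float64(0.064), np.float64(0.038)) yaw 0.007
scene red [ 0.4662 -0.327 ] size (np.float64(0.077), np.float64(0.042)) yaw 0.677
scene red [ 0.4008 -0.4981] size (np.float64(0.051), np.float64(0.043)) yaw 0.304
scene blue [ 0.5677 -0.4227] size (np.float64(0.075), np.float64(0.039)) yaw 0.052
scene yellow [ 0.4558 -0.1987] size (np.float64(0.079), np.float64(0.039)) yaw -0.024
t 23.1 tcp [ 0.4668 -0.1858  0.1221] go cm [ -1.18  -1.32 -11.81] rotz -0.011 tilt [ 0.02   0.001 -1.   ] F [ 0.1 -0.3  0.4] w 0.75 q [-0.22  0.08  0.57  1.98 -0.06  1.08  1.91]
```

>>> drive_tool --rotation '[[0,0.01,0],[0,0.01,0],[0,0,0],[0,0,0],[0,0,0],[0,0,0],[0,0,0],[0,0,0]]' --travel '[[-0.6,-0.6,0],[-0.4,-0.5,0],[0,0,-1],[0,0,-1.5],[0,0,-1.5],[0,0,-1.3],[0,0,-1],[0,0,-0.5]]' --gripper '[-0.5,-0.5,-0.5,-0.5,-0.5,-0.5,-0.5,-0.5]'

```text
t: 23.77
tcp_pos: [0.4554, -0.2002, 0.0501]
eef_rot: [0.021, 1.0, -0.0, 0.0]
ft_force: [0.9, 0.1, -0.0]
gripper_width: 0.749
```

```bash
python3 -c "
from h import *
todo(.455,-.199,.004,-.05)"
```

```text
t 23.77 tcp [ 0.4554 -0.2002  0.0501] go cm [-0.04  0.12 -4.61] rotz -0.008 tilt [ 0. -0. -1.] F [ 0.9  0.1 -0. ] w 0.749 q [-0.18  0.19  0.58  2.04 -0.13  0.95  2.  ]
```

>>> drive_tool --rotation '[[0,0,-0.004],[0,0,-0.004],[0,0,0],[0,0,0],[0,0,0],[0,0,0],[0,0,0],[0,0,0]]' --travel '[[0,0.1,-0.5],[0,0,-0.8],[0,0,-0.9],[0,0,-0.8],[0,0,-0.6],[0,0,-0.3],[0,0,-0.1],[0,0,0]]' --gripper '[-0.5,-0.5,-0.5,-0.5,-0.5,-0.5,-0.5,-0.5]'

```text
t: 24.43
tcp_pos: [0.4548, -0.1994, 0.0049]
eef_rot: [0.025, 1.0, -0.0, -0.001]
ft_force: [-0.7, -1.1, -0.5]
gripper_width: 0.752
```

>>> drive_tool --rotation '[[0,0,0],[0,0,0],[0,0,0],[0,0,0],[0,0,0],[0,0,0],[0,0,0],[0,0,0]]' --travel '[[0,0,0],[0,0,0],[0,0,0],[0,0,0],[0,0,0],[0,0,0],[0,0,0],[0,0,0]]' --gripper '[-0.5,1,1,1,1,1,1,1]' --force 40

```text
t: 25.1
tcp_pos: [0.4563, -0.1998, 0.0065]
eef_rot: [0.026, 1.0, -0.0, 0.001]
ft_force: [-0.1, -0.3, -0.5]
gripper_width: 0.458
```

>>> drive_tool --rotation '[[0,0,0],[0,0,0],[0,0,0],[0,0,0],[0,0,0],[0,0,0],[0,0,0],[0,0,0]]' --travel '[[0,0,1],[0,0,2.5],[0,0,3],[0.5,3,1],[0.8,4,0],[0.8,4,0],[0.8,4,0],[0.8,4,0]]' --gripper '[1,1,1,1,1,1,1,1]'

```text
t: 25.77
tcp_pos: [0.4914, -0.0157, 0.0911]
eef_rot: [0.038, 0.999, -0.002, 0.003]
ft_force: [0.9, -1.2, 0.1]
gripper_width: 0.454
```

>>> drive_tool --rotation '[[0,0,0],[0,0,0],[0,0,0],[0,0,0],[0,0,0],[0,0,0],[0,0,0],[0,0,0]]' --travel '[[0.8,4,0],[0.8,4,0],[0.8,4,0],[0.8,4,0],[0.8,3.5,0],[0.6,2,0],[0,0,0],[0,0,0]]' --gripper '[1,1,1,1,1,1,1,1]'

```text
t: 26.43
tcp_pos: [0.5375, 0.2194, 0.0986]
eef_rot: [0.031, 0.999, 0.001, 0.008]
ft_force: [0.0, -1.3, -0.4]
gripper_width: 0.458
```

```bash
python3 -c "
from h import *
place('yellow',.0175)"
```

```text
t 26.43 tcp [0.5375 0.2194 0.0986] go cm [ 0.61 -0.29 -8.11] rotz 0.01 tilt [ 0.015  0.002 -1.   ] F [ 0.  -1.3 -0.4] w 0.458 q [-0.68  0.27  0.28  1.81 -0.08  1.06  1.14]
```

>>> drive_tool --rotation '[[0,0.008,0.005],[0,0.007,0.005],[0,0,0],[0,0,0],[0,0,0],[0,0,0],[0,0,0],[0,0,0]]' --travel '[[0.3,-0.15,0],[0.2,-0.1,0],[0,0,-0.5],[0,0,-1],[0,0,-1.2],[0,0,-1],[0,0,-0.7],[0,0,-0.4]]' --gripper '[1,1,1,1,1,1,1,1]'

```text
t: 27.1
tcp_pos: [0.5435, 0.2075, 0.047]
eef_rot: [0.031, 1.0, -0.001, -0.0]
ft_force: [-0.5, -0.6, -0.7]
gripper_width: 0.457
```

```bash
python3 -c "
from h import *
place('yellow',.0195)"
```

```text
t 27.1 tcp [0.5435 0.2075 0.047 ] go cm [ 0.01  0.91 -2.75] rotz 0.01 tilt [-0.001 -0.001 -1.   ] F [-0.5 -0.6 -0.7] w 0.457 q [-0.64  0.34  0.27  1.83 -0.11  0.99  1.18]
```

>>> drive_tool --rotation '[[0,0,0.005],[0,0,0.005],[0,0,0],[0,0,0],[0,0,0],[0,0,0],[0,0,0],[0,0,0]]' --travel '[[0,0.35,0],[0,0.3,0],[0,0.15,0],[0,0,-0.5],[0,0,-0.7],[0,0,-0.6],[0,0,-0.3],[0,0,-0.1]]' --gripper '[1,1,1,1,1,1,1,1]'

```text
t: 27.77
tcp_pos: [0.5428, 0.2172, 0.0218]
eef_rot: [0.025, 1.0, -0.001, -0.001]
ft_force: [0.2, -0.3, -2.1]
gripper_width: 0.457
```

```bash
python3 -c "
from h import *
place('yellow',.0195)"
```

```text
t 27.77 tcp [0.5428 0.2172 0.0218] go cm [ 0.08 -0.06 -0.23] rotz -0.003 tilt [-0.002 -0.001 -1.   ] F [ 0.2 -0.3 -2.1] w 0.457 q [-0.65  0.38  0.26  1.84 -0.12  0.94  1.19]
```

Push until the rail is felt, as with white.

>>> drive_tool --rotation '[[0,0,0],[0,0,0],[0,0,0],[0,0,0],[0,0,0],[0,0,0],[0,0,0],[0,0,0]]' --travel '[[0.1,-0.1,-0.15],[0.2,-0.02,-0.05],[0.2,0,0],[0.2,0,0],[0.15,0,0],[0.1,0,0],[0.1,0,0],[0.1,0,0]]' --gripper '[1,1,1,1,1,1,1,1]'

```text
t: 28.43
tcp_pos: [0.556, 0.2153, 0.0197]
eef_rot: [0.026, 1.0, -0.001, -0.001]
ft_force: [0.8, 0.5, -0.1]
gripper_width: 0.461
```

```bash
python3 -c "
from h import *
place('yellow',.0195,0)"
```

```text
t 28.43 tcp [0.556  0.2153 0.0197] go cm [-0.24  0.07 -0.02] rotz -0.002 tilt [-0.001 -0.001 -1.   ] F [ 0.8  0.5 -0.1] w 0.461 q [-0.64  0.4   0.26  1.81 -0.13  0.95  1.2 ]
```

>>> drive_tool --rotation '[[0,0,0],[0,0,0],[0,0,0],[0,0,0],[0,0,0],[0,0,0],[0,0,0],[0,0,0]]' --travel '[[0.05,0.05,0],[0.05,0,0],[0.1,0,0],[0.1,0,0],[0.1,0,0],[0.1,0,0],[0.1,0,0],[0.1,0,0]]' --gripper '[1,1,1,1,1,1,1,1]'

```text
t: 29.1
tcp_pos: [0.5577, 0.2162, 0.0186]
eef_rot: [0.025, 1.0, -0.002, -0.007]
ft_force: [-4.8, -0.8, 1.8]
gripper_width: 0.459
```

```bash
python3 -c "
from h import *
place('yellow',.0195,0)"
```

```text
t 29.1 tcp [0.5577 0.2162 0.0186] go cm [-0.41 -0.02  0.09] rotz -0.003 tilt [-0.014 -0.003 -1.   ] F [-4.8 -0.8  1.8] w 0.459 q [-0.63  0.42  0.26  1.79 -0.13  0.96  1.21]
```

>>> drive_tool --rotation '[[0,0,0],[0,0,0],[0,0,0],[0,0,0],[0,0,0],[0,0,0],[0,-0.014,0],[0,0,0]]' --travel '[[0,0,0],[0,0,0],[0,0,0],[0,0,0],[0,0,1],[0,0,2.5],[0,0,3],[0,0,3]]' --gripper '[-0.15,-0.15,-0.15,-0.15,-0.15,-0.15,-0.15,-0.15]'

```text
t: 29.77
tcp_pos: [0.5585, 0.2134, 0.1121]
eef_rot: [0.026, 1.0, -0.004, 0.0]
ft_force: [0.1, -0.2, -0.2]
gripper_width: 0.576
```

>>> drive_tool --rotation '[[0,0,-0.12],[0,0,-0.12],[0,0,-0.12],[0,0,-0.12],[0,0,-0.12],[0,0,-0.12],[0,0,-0.12],[0,0,-0.12]]' --travel '[[-0.3,-2,1],[-0.6,-3.6,0],[-0.6,-3.6,0],[-0.6,-3.6,0],[-0.6,-3.6,0],[-0.6,-3.6,0],[-0.6,-3.6,0],[-0.6,-3.6,0]]' --gripper '[-0.5,-0.5,-0.5,-0.5,-0.5,-0.5,-0.5,-0.5]'

```text
t: 30.43
tcp_pos: [0.5206, -0.0552, 0.1418]
eef_rot: [0.495, 0.869, 0.004, 0.015]
ft_force: [1.1, 0.8, -0.4]
gripper_width: 0.753
```

```bash
python3 -c "
from h import *
todo(.466,-.3275,.004,.675)
tiles()
a,b=seated(); cv2.imwrite('pics/s2.png',b)"
```

```text
t 30.43 tcp [ 0.5206 -0.0552  0.1418] go cm [ -5.46 -27.23 -13.78] rotz -1.432 tilt [ 0.03  -0.008 -1.   ] F [ 1.1  0.8 -0.4] w 0.753 q [-0.48  0.1   0.56  1.92 -0.05  1.11  0.64]
top red [ 0.4529 -0.486 ] size (np.float64(0.062), np.float64(0.043)) yaw -1.357
top red [ 0.4661 -0.3281] size (np.float64(0.068), np.float64(0.04)) yaw 0.707
top blue [ 0.5681 -0.4227] size (np.float64(0.064), np.float64(0.038)) yaw -0.019
scene red [ 0.4658 -0.3269] size (np.float64(0.077), np.float64(0.042)) yaw 0.683
scene red [ 0.401  -0.4982] size (np.float64(0.051), np.float64(0.043)) yaw 0.248
scene blue [ 0.568  -0.4227] size (np.float64(0.076), np.float64(0.038)) yaw 0.06
```

View pics/s2.png

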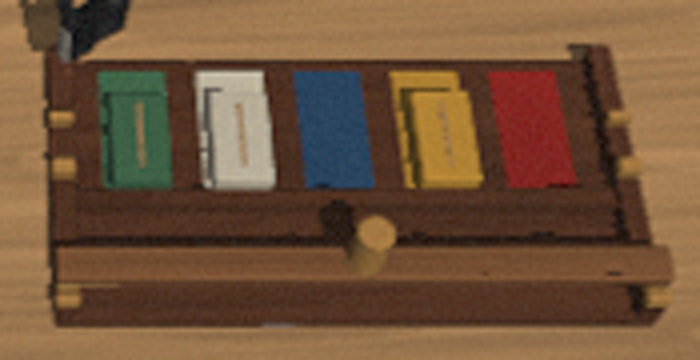

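Green, white and yellow are seated in an even row (crop (138,133), (238,133), (443,133)). On to red; its yaw, 0.69, agrees in both views.

>>> drive_tool --rotation '[[0,0,-0.12],[0,0,-0.12],[0,0,-0.12],[0,0,-0.12],[0,0,-0.12],[0,0,-0.12],[0,0,-0.12],[0,0,-0.12]]' --travel '[[-0.6,-3,0],[-0.6,-3,0],[-0.6,-3,0],[-0.6,-3,0],[-0.6,-3,0],[-0.6,-3,0],[-0.6,-3,0],[-0.4,-2,0]]' --gripper '[-0.5,-0.5,-0.5,-0.5,-0.5,-0.5,-0.5,-0.5]'

```text
t: 31.3
tcp_pos: [0.4821, -0.2723, 0.1453]
eef_rot: [0.839, 0.544, 0.002, 0.018]
ft_force: [-0.2, -0.7, -0.2]
gripper_width: 0.75
```

>>> drive_tool --rotation '[[0,0,-0.12],[0,0,-0.12],[0,0,-0.12],[0,0,0],[0,0,0],[0,0,0],[0,0,0],[0,0,0]]' --travel '[[-0.2,-0.8,0],[-0.2,-0.8,0],[0,0,0],[0,0,0],[0,0,0],[0,0,0],[0,0,0],[0,0,0]]' --gripper '[-0.5,-0.5,-0.5,-0.5,-0.5,-0.5,-0.5,-0.5]'

```text
t: 31.97
tcp_pos: [0.4839, -0.2855, 0.1471]
eef_rot: [0.922, 0.387, -0.0, 0.019]
ft_force: [0.0, -0.0, 0.0]
gripper_width: 0.746
```

```bash
python3 -c "
from h import *
todo(.466,-.3275,.004,.69)"
```

```text
t 31.97 tcp [ 0.4839 -0.2855  0.1471] go cm [ -1.79  -4.2  -14.31] rotz -0.106 tilt [ 0.015 -0.035 -0.999] F [ 0. -0.  0.] w 0.746 q [-0.28  0.22  0.85  1.83 -0.16  1.14 -0.16]
```

>>> drive_tool --rotation '[[0.018,0.008,-0.04],[0.017,0.007,-0.04],[0,0,-0.025],[0,0,0],[0,0,0],[0,0,0],[0,0,0],[0,0,0]]' --travel '[[-0.7,-1.5,0],[-0.6,-1.5,0],[-0.3,-0.8,-0.8],[0,0,-1.5],[0,0,-1.7],[0,0,-1.5],[0,0,-1.1],[0,0,-0.6]]' --gripper '[-0.5,-0.5,-0.5,-0.5,-0.5,-0.5,-0.5,-0.5]'

```text
t: 32.63
tcp_pos: [0.47, -0.3219, 0.0718]
eef_rot: [0.94, 0.342, 0.002, 0.0]
ft_force: [0.3, -0.0, 0.1]
gripper_width: 0.753
```

```bash
python3 -c "
from h import *
todo(.466,-.3275,.004,.69)"
```

```text
t 32.63 tcp [ 0.47   -0.3219  0.0718] go cm [-0.4  -0.56 -6.78] rotz -0.009 tilt [ 0.004  0.001 -1.   ] F [ 0.3 -0.   0.1] w 0.753 q [-0.15  0.37  0.83  1.86 -0.32  1.04 -0.06]
```

>>> drive_tool --rotation '[[0,0.004,-0.009],[0,0,0],[0,0,0],[0,0,0],[0,0,0],[0,0,0],[0,0,0],[0,0,0]]' --travel '[[-0.2,-0.3,0],[-0.2,-0.2,-0.8],[0,0,-1.2],[0,0,-1.3],[0,0,-1.2],[0,0,-0.8],[0,0,-0.3],[0,0,-0.1]]' --gripper '[-0.5,-0.5,-0.5,-0.5,-0.5,-0.5,-0.5,-0.5]'

```text
t: 33.3
tcp_pos: [0.4656, -0.3263, 0.0079]
eef_rot: [0.941, 0.339, -0.0, -0.001]
ft_force: [-0.3, -0.6, 0.2]
gripper_width: 0.751
```

```bash
python3 -c "
from h import *
todo(.466,-.3275,.004,.69)"
```

```text
t 33.3 tcp [ 0.4656 -0.3263  0.0079] go cm [ 0.04 -0.12 -0.39] rotz -0.001 tilt [-0.001  0.001 -1.   ] F [-0.3 -0.6  0.2] w 0.751 q [-0.09  0.47  0.78  1.9  -0.4   0.94  0.01]
```

>>> drive_tool --rotation '[[0,0,0],[0,0,0],[0,0,0],[0,0,0],[0,0,0],[0,0,0],[0,0,0],[0,0,0]]' --travel '[[0,-0.1,-0.2],[0,0,-0.1],[0,0,0],[0,0,0],[0,0,0],[0,0,0],[0,0,0],[0,0,0]]' --gripper '[-0.5,-0.5,1,1,1,1,1,1]' --force 40

```text
t: 33.97
tcp_pos: [0.4671, -0.3282, 0.0062]
eef_rot: [0.941, 0.339, 0.001, 0.0]
ft_force: [0.1, -0.1, -0.9]
gripper_width: 0.458
```

>>> drive_tool --rotation '[[0,0,0],[0,0,0],[0,0,0],[0,0,-0.05],[0,0,-0.05],[0,0,-0.05],[0,0,-0.05],[0,0,-0.05]]' --travel '[[0,0,1],[0,0,2.5],[0,0,3],[0.4,3,1],[0.5,4,0],[0.5,4,0],[0.5,4,0],[0.5,4,0]]' --gripper '[1,1,1,1,1,1,1,1]'

```text
t: 34.63
tcp_pos: [0.487, -0.1455, 0.09]
eef_rot: [0.979, 0.202, 0.001, 0.004]
ft_force: [0.6, -0.1, -0.5]
gripper_width: 0.459
```

>>> drive_tool --rotation '[[0,0,-0.05],[0,0,-0.05],[0,0,-0.05],[0,0,-0.05],[0,0,-0.05],[0,0,-0.05],[0,0,-0.05],[0,0,-0.05]]' --travel '[[0.5,4,0],[0.5,4,0],[0.5,4,0],[0.5,4,0],[0.5,4,0],[0.5,4,0],[0.5,4,0],[0.5,4,0]]' --gripper '[1,1,1,1,1,1,1,1]'

```text
t: 35.3
tcp_pos: [0.5268, 0.1861, 0.0978]
eef_rot: [1.0, -0.009, 0.006, 0.0]
ft_force: [0.6, -0.7, -0.8]
gripper_width: 0.461
```

```bash
python3 -c "
from h import *
place('red')"
```

```text
t 35.3 tcp [0.5268 0.1861 0.0978] go cm [ 2.02  9.83 -7.98] rotz -0.035 tilt [ 0.012 -0.001 -1.   ] F [ 0.6 -0.7 -0.8] w 0.461 q [-1.02  0.27  0.73  1.87 -0.2   1.06 -1.81]
```

>>> drive_tool --rotation '[[0,0.006,-0.012],[0,0.006,-0.012],[0,0,-0.01],[0,0,0],[0,0,0],[0,0,0],[0,0,0],[0,0,0]]' --travel '[[0.6,3,0],[0.6,2.5,0],[0.4,2,0],[0.2,1.2,0],[0,0.4,0],[0,0,0],[0,0,0],[0,0,0]]' --gripper '[1,1,1,1,1,1,1,1]'

```text
t: 35.97
tcp_pos: [0.5433, 0.2922, 0.1014]
eef_rot: [1.0, -0.021, 0.001, -0.001]
ft_force: [0.2, 0.1, 0.2]
gripper_width: 0.459
```

```bash
python3 -c "
from h import *
place('red',.0195)"
```

```text
t 35.97 tcp [0.5433 0.2922 0.1014] go cm [ 0.37 -0.79 -8.19] rotz -0.011 tilt [ 0.001  0.002 -1.   ] F [0.2 0.1 0.2] w 0.459 q [-1.08  0.4   0.67  1.71 -0.27  1.12 -1.94]
```

>>> drive_tool --rotation '[[0,0,-0.006],[0,0,-0.005],[0,0,0],[0,0,0],[0,0,0],[0,0,0],[0,0,0],[0,0,0]]' --travel '[[0.2,-0.3,0],[0.1,-0.2,0],[0,0,-0.6],[0,0,-1],[0,0,-1.3],[0,0,-1.1],[0,0,-0.7],[0,0,-0.4]]' --gripper '[1,1,1,1,1,1,1,1]'

```text
t: 36.63
tcp_pos: [0.5473, 0.2791, 0.046]
eef_rot: [0.999, -0.032, 0.0, -0.001]
ft_force: [0.2, -0.0, -0.4]
gripper_width: 0.459
```

```bash
python3 -c "
from h import *
place('red',.0195)"
```

```text
t 36.63 tcp [0.5473 0.2791 0.046 ] go cm [-0.03  0.53 -2.65] rotz 0.011 tilt [ 0.001  0.002 -1.   ] F [ 0.2 -0.  -0.4] w 0.459 q [-1.04  0.46  0.65  1.76 -0.32  1.03 -1.9 ]
```

>>> drive_tool --rotation '[[0,0,0.004],[0,0,0.004],[0,0,0],[0,0,0],[0,0,0],[0,0,0],[0,0,0],[0,0,0]]' --travel '[[0,0.2,0],[0,0.15,0],[0,0.05,0],[0,0,-0.5],[0,0,-0.7],[0,0,-0.6],[0,0,-0.3],[0,0,-0.1]]' --gripper '[1,1,1,1,1,1,1,1]'

```text
t: 37.3
tcp_pos: [0.5468, 0.2845, 0.0206]
eef_rot: [1.0, -0.027, 0.0, -0.001]
ft_force: [-0.7, -0.8, -0.4]
gripper_width: 0.463
```

```bash
python3 -c "
from h import *
place('red',.0195)"
```

```text
t 37.3 tcp [0.5468 0.2845 0.0206] go cm [ 0.02 -0.02 -0.11] rotz 0.0 tilt [ 0.     0.001 -1.   ] F [-0.7 -0.8 -0.4] w 0.463 q [-1.03  0.5   0.63  1.77 -0.35  0.99 -1.88]
```

>>> drive_tool --rotation '[[0,0,0],[0,0,0],[0,0,0],[0,0,0],[0,0,0],[0,0,0],[0,0,0],[0,0,0]]' --travel '[[0.1,-0.03,-0.1],[0.2,-0.02,0],[0.2,0,0],[0.2,0,0],[0.15,0,0],[0.1,0,0],[0.1,0,0],[0.1,0,0]]' --gripper '[1,1,1,1,1,1,1,1]'

```text
t: 37.97
tcp_pos: [0.5599, 0.2837, 0.0198]
eef_rot: [1.0, -0.027, 0.0, -0.001]
ft_force: [-3.7, -0.5, 0.2]
gripper_width: 0.459
```

```bash
python3 -c "
from h import *
place('red',.0195,0)"
```

```text
t 37.97 tcp [0.5599 0.2837 0.0198] go cm [-0.29  0.01 -0.03] rotz 0.001 tilt [ 0.     0.001 -1.   ] F [-3.7 -0.5  0.2] w 0.459 q [-1.01  0.52  0.63  1.74 -0.36  1.   -1.87]
```

>>> drive_tool --rotation '[[0,0,0],[0,0,0],[0,0,0],[0,0,0],[0,0,0],[0,0,0],[0,0,0],[0,0,0]]' --travel '[[0,0,0],[0,0,0],[0,0,0],[0,0,0],[0,0,1],[0,0,2.5],[0,0,3],[0,0,2]]' --gripper '[-0.15,-0.15,-0.15,-0.15,-0.15,-0.15,-0.15,-0.15]'

```text
t: 38.63
tcp_pos: [0.5562, 0.2815, 0.1041]
eef_rot: [1.0, -0.027, -0.004, 0.003]
ft_force: [1.4, 0.1, -0.1]
gripper_width: 0.572
```

>>> drive_tool --rotation '[[0,0,0.01],[0,0,0.01],[0,0,0.01],[0,0,0.01],[0,0,0],[0,0,0],[0,0,0],[0,0,0]]' --travel '[[0,-3.5,0],[0,-4,0],[0,-4,0],[0,-4,0],[0,-4,0],[0,-4,0],[0,-4,0],[0,-4,0]]' --gripper '[-0.5,-0.5,-0.5,-0.5,-0.5,-0.5,-0.5,-0.5]'

```text
t: 39.3
tcp_pos: [0.559, -0.0283, 0.1188]
eef_rot: [1.0, 0.006, 0.006, -0.006]
ft_force: [1.5, -0.5, -0.7]
gripper_width: 0.75
```

>>> drive_tool --rotation '[[0,0,0.01],[0,0,0.01],[0,0,0.01],[0,0,0.01],[0,0,0],[0,0,0],[0,0,0],[0,0,0]]' --travel '[[0,-4,0],[0,-4,0],[0,-4,0],[0,-4,0],[0,-4,0],[0,-4,0],[0,-4,0],[0,-3,0]]' --gripper '[-0.5,-0.5,-0.5,-0.5,-0.5,-0.5,-0.5,-0.5]'

```text
t: 39.97
tcp_pos: [0.5577, -0.354, 0.1279]
eef_rot: [1.0, 0.027, 0.012, -0.007]
ft_force: [-0.2, -0.2, -0.1]
gripper_width: 0.754
```

```bash
python3 -c "
from h import *
todo(.568,-.4227,.004,.02)
tiles()"
```

```text
t 39.97 tcp [ 0.5577 -0.354   0.1279] go cm [  1.03  -6.87 -12.39] rotz -0.034 tilt [ 0.023  0.015 -1.   ] F [-0.2 -0.2 -0.1] w 0.754 q [-0.09  0.51  0.85  1.58 -0.43  1.22 -0.68]
top red [ 0.4531 -0.4861] size (np.float64(0.062), np.float64(0.042)) yaw -1.364
top white [ 0.5731 -0.7073] size (np.float64(0.071), np.float64(0.029)) yaw -1.041
scene red [ 0.3971 -0.5068] size (np.float64(0.055), np.float64(0.034)) yaw -0.284
scene blue [ 0.5679 -0.4227] size (np.float64(0.075), np.float64(0.038)) yaw 0.058
```

>>> drive_tool --rotation '[[-0.008,0.012,-0.012],[-0.007,0.011,-0.012],[0,0,-0.01],[0,0,0],[0,0,0],[0,0,0],[0,0,0],[0,0,0]]' --travel '[[0.4,-2.5,0],[0.3,-2,0],[0.2,-1.2,0],[0,-0.5,-1],[0,0,-1.5],[0,0,-1.3],[0,0,-1],[0,0,-0.5]]' --gripper '[-0.5,-0.5,-0.5,-0.5,-0.5,-0.5,-0.5,-0.5]'

```text
t: 40.73
tcp_pos: [0.5654, -0.4183, 0.0738]
eef_rot: [1.0, 0.006, 0.001, 0.0]
ft_force: [-0.7, -0.3, -0.6]
gripper_width: 0.748
```

```bash
python3 -c "
from h import *
todo(.568,-.4227,.004,.02)"
```

```text
t 40.73 tcp [ 0.5654 -0.4183  0.0738] go cm [ 0.26 -0.44 -6.98] rotz 0.008 tilt [ 0.001 -0.    -1.   ] F [-0.7 -0.3 -0.6] w 0.748 q [ 0.04  0.66  0.81  1.5  -0.5   1.19 -0.63]
```

>>> drive_tool --rotation '[[0,0,0.008],[0,0,0],[0,0,0],[0,0,0],[0,0,0],[0,0,0],[0,0,0],[0,0,0]]' --travel '[[0.15,-0.25,0],[0.1,-0.15,-0.8],[0,0,-1.3],[0,0,-1.4],[0,0,-1.2],[0,0,-0.8],[0,0,-0.3],[0,0,-0.1]]' --gripper '[-0.5,-0.5,-0.5,-0.5,-0.5,-0.5,-0.5,-0.5]'

```text
t: 41.4
tcp_pos: [0.5682, -0.4175, 0.0049]
eef_rot: [1.0, 0.013, -0.001, -0.002]
ft_force: [0.0, -0.3, -0.1]
gripper_width: 0.75
```

```bash
python3 -c "
from h import *
todo(.568,-.4227,.004,.02)"
```

```text
t 41.4 tcp [ 0.5682 -0.4175  0.0049] go cm [-0.02 -0.52 -0.09] rotz -0.005 tilt [-0.002  0.005 -1.   ] F [ 0.  -0.3 -0.1] w 0.75 q [ 0.07  0.74  0.76  1.53 -0.55  1.1  -0.59]
```

>>> drive_tool --rotation '[[0,0,0],[0,0,0],[0,0,0],[0,0,0],[0,0,0],[0,0,0],[0,0,0],[0,0,0]]' --travel '[[0,-0.3,0],[0,-0.15,0],[0,0,0],[0,0,0],[0,0,0],[0,0,0],[0,0,0],[0,0,0]]' --gripper '[-0.5,-0.5,-0.5,1,1,1,1,1]' --force 40

```text
t: 42.07
tcp_pos: [0.5691, -0.4243, 0.0075]
eef_rot: [1.0, 0.012, 0.001, -0.001]
ft_force: [-0.7, 0.0, -2.1]
gripper_width: 0.453
```

>>> drive_tool --rotation '[[0,0,0],[0,0,0],[0,0,0],[0,0,0],[0,0,0],[0,0,0],[0,0,0],[0,0,0]]' --travel '[[0,0,0],[0,0,1],[0,0,2.5],[0,0,3],[-0.2,3,1],[-0.2,4,0],[-0.2,4,0],[-0.2,4,0]]' --gripper '[1,1,1,1,1,1,1,1]'

```text
t: 42.73
tcp_pos: [0.5548, -0.283, 0.089]
eef_rot: [1.0, 0.003, 0.0, 0.004]
ft_force: [1.6, 0.6, -0.8]
gripper_width: 0.46
```

>>> drive_tool --rotation '[[0,0,-0.01],[0,0,-0.01],[0,0,-0.01],[0,0,-0.01],[0,0,-0.01],[0,0,-0.01],[0,0,-0.01],[0,0,0]]' --travel '[[-0.2,4,0],[-0.2,4,0],[-0.2,4,0],[-0.2,4,0],[-0.2,4,0],[-0.2,4,0],[-0.2,4,0],[-0.2,3,0]]' --gripper '[1,1,1,1,1,1,1,1]'

```text
t: 43.4
tcp_pos: [0.5361, 0.0418, 0.0952]
eef_rot: [0.999, -0.035, 0.004, 0.0]
ft_force: [1.7, -0.8, -0.6]
gripper_width: 0.459
```

```bash
python3 -c "
from h import *
place('blue')"
```

```text
t 43.4 tcp [0.5361 0.0418 0.0952] go cm [ 0.39 10.67 -7.72] rotz 0.017 tilt [ 0.007 -0.001 -1.   ] F [ 1.7 -0.8 -0.6] w 0.459 q [-0.91  0.26  0.88  1.92 -0.22  1.06 -1.57]
```

>>> drive_tool --rotation '[[0,0.007,0.008],[0,0,0.008],[0,0,0],[0,0,0],[0,0,0],[0,0,0],[0,0,0],[0,0,0]]' --travel '[[0.1,3,0],[0.1,2.5,0],[0.1,2,0],[0,1.2,0],[0,0.4,0],[0,0,0],[0,0,0],[0,0,0]]' --gripper '[1,1,1,1,1,1,1,1]'

```text
t: 44.07
tcp_pos: [0.5376, 0.1452, 0.0994]
eef_rot: [1.0, -0.021, 0.001, -0.003]
ft_force: [0.2, 0.2, -0.9]
gripper_width: 0.454
```

```bash
python3 -c "
from h import *
place('blue',.0205)"
```

```text
t 44.07 tcp [0.5376 0.1452 0.0994] go cm [ 0.24  0.33 -7.89] rotz -0.011 tilt [ 0.002  0.006 -1.   ] F [ 0.2  0.2 -0.9] w 0.454 q [-1.02  0.29  0.82  1.87 -0.25  1.08 -1.71]
```

>>> drive_tool --rotation '[[-0.006,0,-0.006],[0,0,-0.005],[0,0,0],[0,0,0],[0,0,0],[0,0,0],[0,0,0],[0,0,0]]' --travel '[[0.1,0.3,0],[0.1,0.2,0],[0,0,-0.6],[0,0,-1],[0,0,-1.2],[0,0,-1],[0,0,-0.7],[0,0,-0.3]]' --gripper '[1,1,1,1,1,1,1,1]'

```text
t: 44.73
tcp_pos: [0.5401, 0.1439, 0.0463]
eef_rot: [0.999, -0.032, 0.001, 0.001]
ft_force: [-0.1, -0.3, -1.1]
gripper_width: 0.456
```

```bash
python3 -c "
from h import *
place('blue',.0205)"
```

```text
t 44.73 tcp [0.5401 0.1439 0.0463] go cm [-0.01  0.46 -2.58] rotz 0.011 tilt [ 0.002 -0.002 -1.   ] F [-0.1 -0.3 -1.1] w 0.456 q [-0.98  0.38  0.79  1.9  -0.31  0.99 -1.69]
```

>>> drive_tool --rotation '[[0,0,0.004],[0,0,0.004],[0,0,0],[0,0,0],[0,0,0],[0,0,0],[0,0,0],[0,0,0]]' --travel '[[0,0.2,0],[0,0.12,0],[0,0.03,0],[0,0,-0.5],[0,0,-0.7],[0,0,-0.6],[0,0,-0.3],[0,0,-0.1]]' --gripper '[1,1,1,1,1,1,1,1]'

```text
t: 45.4
tcp_pos: [0.54, 0.1481, 0.0215]
eef_rot: [1.0, -0.027, 0.001, 0.001]
ft_force: [0.0, -0.9, -0.7]
gripper_width: 0.456
```

```bash
python3 -c "
from h import *
place('blue',.0205)"
```

```text
t 45.4 tcp [0.54   0.1481 0.0215] go cm [ 0.    0.04 -0.1 ] rotz 0.002 tilt [ 0.002 -0.002 -1.   ] F [ 0.  -0.9 -0.7] w 0.456 q [-0.96  0.41  0.77  1.92 -0.35  0.95 -1.66]
```

>>> drive_tool --rotation '[[0,0,0],[0,0,0],[0,0,0],[0,0,0],[0,0,0],[0,0,0],[0,0,0],[0,0,0]]' --travel '[[0.1,0,-0.1],[0.2,0,0],[0.2,0,0],[0.2,0,0],[0.15,0,0],[0.1,0,0],[0.1,0,0],[0.1,0,0]]' --gripper '[1,1,1,1,1,1,1,1]'

```text
t: 46.07
tcp_pos: [0.5532, 0.1479, 0.0205]
eef_rot: [1.0, -0.028, 0.001, 0.001]
ft_force: [0.2, 1.1, -2.1]
gripper_width: 0.458
```

```bash
python3 -c "
from h import *
place('blue',.0205,0)"
```

```text
t 46.07 tcp [0.5532 0.1479 0.0205] go cm [-0.32  0.01 -0.  ] rotz 0.002 tilt [ 0.002 -0.002 -1.   ] F [ 0.2  1.1 -2.1] w 0.458 q [-0.94  0.44  0.76  1.89 -0.36  0.96 -1.64]
```

>>> drive_tool --rotation '[[0,0,0],[0,0,0],[0,0,0],[0,0,0],[0,0,0],[0,0,0],[0,0,0],[0,0,0]]' --travel '[[0.05,0,0],[0.05,0,0],[0.1,0,0],[0.1,0,0],[0.1,0,0],[0.1,0,0],[0.1,0,0],[0.1,0,0]]' --gripper '[1,1,1,1,1,1,1,1]'

```text
t: 46.73
tcp_pos: [0.5536, 0.1481, 0.0188]
eef_rot: [1.0, -0.027, -0.007, 0.002]
ft_force: [-5.3, -0.0, 2.7]
gripper_width: 0.454
```

```bash
python3 -c "
from h import *
place('blue',.0205,0)"
```

```text
t 46.73 tcp [0.5536 0.1481 0.0188] go cm [-0.36 -0.01  0.17] rotz 0.001 tilt [-0.013 -0.003 -1.   ] F [-5.3 -0.   2.7] w 0.454 q [-0.93  0.46  0.75  1.87 -0.37  0.97 -1.64]
```

>>> drive_tool --rotation '[[0,0,0],[0,0,0],[0,0,0],[0,0,0],[0,0,0],[0,0,0],[0,-0.013,0],[0,0,0]]' --travel '[[0,0,0],[0,0,0],[0,0,0],[0,0,0],[0,0,1],[0,0,2.5],[0,0,3],[0,0,3]]' --gripper '[-0.15,-0.15,-0.15,-0.15,-0.15,-0.15,-0.15,-0.15]'

```text
t: 47.4
tcp_pos: [0.5546, 0.1459, 0.1136]
eef_rot: [1.0, -0.028, 0.001, 0.005]
ft_force: [0.5, 0.7, 0.3]
gripper_width: 0.575
```

>>> drive_tool --rotation '[[0,0,0],[0,0,0],[0,0,0],[0,0,0],[0,0,0],[0,0,0],[0,0,0],[0,0,0]]' --travel '[[0,-3,1],[0,-4,1],[0,-4,0],[0,-4,0],[0,-4,0],[0,-3,0],[0,-1.5,0],[0,0,0]]' --gripper '[-0.5,-0.5,-0.5,-0.5,-0.5,-0.5,-0.5,-0.5]'

```text
t: 48.07
tcp_pos: [0.5616, -0.0965, 0.1527]
eef_rot: [1.0, -0.025, 0.016, -0.0]
ft_force: [-0.4, 0.1, -0.3]
gripper_width: 0.75
```

```bash
python3 -c "
from h import *
todo(.657,.1413,.12)
c=optics.capture('scene');t=optics.capture('top')
a=cv2.resize(t['image'][150:230,105:245],None,fx=4,fy=4,interpolation=cv2.INTER_CUBIC); b=cv2.resize(c['image'][165:245,272:445],None,fx=4,fy=4,interpolation=cv2.INTER_CUBIC)
o=np.zeros((600,700,3),np.uint8); o[:280,:692]=b[:280]; o[280:600,:560]=a; cv2.imwrite('pics/s3.png',o)"
```

```text
t 48.07 tcp [ 0.5616 -0.0965  0.1527] go cm [ 9.54 23.78 -3.27] rotz -0.003 tilt [ 0.032 -0.001 -0.999] F [-0.4  0.1 -0.3] w 0.75 q [-0.7   0.26  0.95  1.81 -0.23  1.16 -1.3 ]
```

View pics/s3.png

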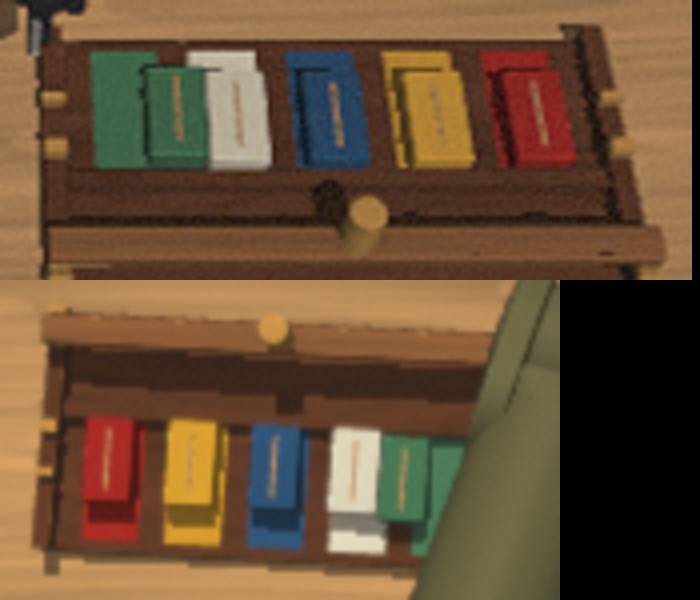

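The picture shows that green has been knocked aside towards +y. It now touches white and stands a few mm off the rail (scene line at crop (177,110)). The others look right. I measure all five by their pale lines.

```bash
cat >> h.py <<'E'
def lines(names="green white blue yellow red".split()):
    """pale line of each tile top (z 36.6 mm): orange-ish thin blobs within the tray, scene view; x,y offset in the marking's frame"""
    c=optics.capture("scene"); f=4
    im=cv2.resize(c["image"],None,fx=f,fy=f,interpolation=cv2.INTER_CUBIC); h=cv2.cvtColor(im,cv2.COLOR_BGR2LAB).astype(float)
    return c,im,h
E
python3 - <<'E'
from h import *
c=optics.capture("scene");t=optics.capture("top")
S=dict(green=(177,110),white=(237,113),blue=(335,115),yellow=(442,115),red=(538,112))
Tp=dict(green=(402,475),white=(354,470),blue=(276,468),yellow=(190,468),red=(107,462))
xd=np.array([np.cos(YAW),np.sin(YAW)]);yd=np.array([-xd[1],xd[0]])
for k in S:
    for n,w in(("scene",ray(c,272+S[k][0]/4,165+S[k][1]/4,.0366)),("top",ray(t,105+Tp[k][0]/4,150+(Tp[k][1]-280)/4,.0366))):
        d=w[:2]-SEAT[k]; print(k,n,w[:2].round(4),"dx,dy",(d@xd).round(4),(d@yd).round(4))
E
```

```text
green scene [0.546  0.0443] dx,dy 0.0013 0.0324
green top [0.5441 0.0425] dx,dy -0.0005 0.0304
white scene [0.5505 0.0841] dx,dy 0.0039 0.0044
white top [0.5484 0.0816] dx,dy 0.0019 0.0017
blue scene [0.5556 0.1493] dx,dy 0.0056 0.0016
blue top [0.5503 0.1452] dx,dy 0.0005 -0.0028
yellow scene [0.5595 0.2208] dx,dy 0.0057 0.0051
yellow top [0.5507 0.2152] dx,dy -0.0029 -0.0009
red scene [0.5607 0.2854] dx,dy 0.0037 0.0018
red top [0.5559 0.2828] dx,dy -0.001 -0.001
```

Green is about 31 mm off towards +y; white, blue, yellow and red are in place within measurement error. There is no gap for a finger between green and white. So I will take green by its ends: jaws along x, fingertips just above the rail top, over the tile's upper 10 mm.

>>> drive_tool --rotation '[[0,0.01,0.11],[0,0.01,0.11],[0,0.01,0.11],[0,0,0.11],[0,0,0.11],[0,0,0.11],[0,0,0.11],[0,0,0.11]]' --travel '[[0,1,0],[0,1.5,0],[0,1.5,0],[0,1.5,0],[0,1.5,0],[0,1.5,0],[0,1.5,0],[0,1,0]]' --gripper '[-1,-1,-1,-1,-1,-1,-1,-1]'

```text
t: 48.93
tcp_pos: [0.5612, 0.0442, 0.1501]
eef_rot: [0.9, 0.437, -0.003, -0.005]
ft_force: [-0.1, 0.6, 0.2]
gripper_width: 0.996
```

>>> drive_tool --rotation '[[0,0,0.11],[0,0,0.11],[0,0,0.11],[0,0,0.11],[0,0,0.1],[0,0,0.05],[0,0,0],[0,0,0]]' --travel '[[0,0.5,0],[0,0.5,0],[0,0,0],[0,0,0],[0,0,0],[0,0,0],[0,0,0],[0,0,0]]' --gripper '[-1,-1,-1,-1,-1,-1,-1,-1]'

```text
t: 49.6
tcp_pos: [0.5568, 0.0839, 0.148]
eef_rot: [0.708, 0.707, -0.006, -0.008]
ft_force: [0.0, 0.2, -0.1]
gripper_width: 1.002
```

```bash
python3 -c "
from h import *
todo(.543,.043,.018,YAW+np.pi/2)"
```

```text
t 49.6 tcp [0.5568 0.0839 0.148 ] go cm [ -1.38  -4.09 -13.  ] rotz -0.052 tilt [-0.019  0.003 -1.   ] F [ 0.   0.2 -0.1] w 1.002 q [-0.73  0.23  0.61  1.78 -0.15  1.19 -0.07]
```

>>> drive_tool --rotation '[[-0.003,-0.01,-0.026],[0,-0.009,-0.026],[0,0,0],[0,0,0],[0,0,0],[0,0,0],[0,0,0],[0,0,0]]' --travel '[[-0.5,-1.5,0],[-0.4,-1.2,0],[-0.2,-0.5,-1],[0,-0.2,-1.6],[0,0,-1.8],[0,0,-1.5],[0,0,-1.2],[0,0,-0.6]]' --gripper '[-1,-1,-1,-1,-1,-1,-1,-1]'

```text
t: 50.27
tcp_pos: [0.5446, 0.0536, 0.0671]
eef_rot: [0.727, 0.687, 0.003, 0.0]
ft_force: [-1.2, 1.0, 0.9]
gripper_width: 0.999
```

```bash
python3 -c "
from h import *
todo(.543,.043,.018,YAW+np.pi/2)"
```

```text
t 50.27 tcp [0.5446 0.0536 0.0671] go cm [-0.16 -1.06 -4.91] rotz 0.003 tilt [ 0.005  0.004 -1.   ] F [-1.2  1.   0.9] w 0.999 q [-0.69  0.28  0.62  1.92 -0.19  1.   -0.04]
```

>>> drive_tool --rotation '[[-0.004,0.005,0.003],[0,0,0],[0,0,0],[0,0,0],[0,0,0],[0,0,0],[0,0,0],[0,0,0]]' --travel '[[-0.1,-0.5,0],[-0.05,-0.4,0],[0,-0.1,-0.4],[0,0,-0.6],[0,0,-0.7],[0,0,-0.6],[0,0,-0.3],[0,0,-0.1]]' --gripper '[-1,-1,-1,-1,-1,-1,-1,-1]'

```text
t: 50.93
tcp_pos: [0.5432, 0.0423, 0.0376]
eef_rot: [0.726, 0.688, 0.0, -0.0]
ft_force: [-0.8, 0.1, 0.4]
gripper_width: 1.002
```

```bash
python3 -c "
from h import *
todo(.543,.043,.018,YAW+np.pi/2)
c=optics.capture('scene')
cv2.imwrite('pics/g1.png',cv2.resize(c['image'][140:230,270:400],None,fx=5,fy=5,interpolation=cv2.INTER_CUBIC))"
```

```text
t 50.93 tcp [0.5432 0.0423 0.0376] go cm [-0.02  0.07 -1.96] rotz 0.002 tilt [-0.  0. -1.] F [-0.8  0.1  0.4] w 1.002 q [-0.66  0.32  0.61  1.94 -0.22  0.95  0.01]
```

View pics/g1.png

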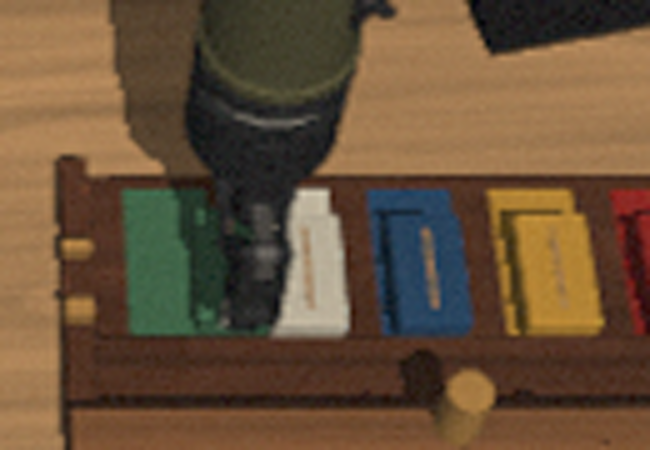

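The back finger stands over green's end (crop (250,300)) and clear of the rail. I go down gently.

>>> drive_tool --rotation '[[0,0,0],[0,0,0],[0,0,0],[0,0,0],[0,0,0],[0,0,0],[0,0,0],[0,0,0]]' --travel '[[0,0,-0.3],[0,0,-0.4],[0,0,-0.4],[0,0,-0.3],[0,0,-0.2],[0,0,-0.1],[0,0,0],[0,0,0]]' --gripper '[-1,-1,-1,-1,-1,-1,-1,-1]'

```text
t: 51.65
tcp_pos: [0.5434, 0.0428, 0.0188]
eef_rot: [0.726, 0.688, 0.0, -0.0]
ft_force: [1.0, -0.6, -0.3]
gripper_width: 0.999
```

>>> drive_tool --rotation '[[0,0,0],[0,0,0],[0,0,0],[0,0,0],[0,0,0],[0,0,0],[0,0,0],[0,0,0]]' --travel '[[0,0,0],[0,0,0],[0,0,0],[0,0,0],[0,0,0],[0,0,0],[0,0,0],[0,0,0]]' --gripper '[-0.4,-0.4,-0.4,-0.4,-0.4,-0.4,-0.4,-0.4]' --force 25

```text
t: 52.32
tcp_pos: [0.5436, 0.0428, 0.0193]
eef_rot: [0.726, 0.688, 0.0, 0.0]
ft_force: [-0.4, -0.0, -0.9]
gripper_width: 0.81
```

```bash
python3 -c "
from h import *
todo(.543,.043,.018,YAW+np.pi/2)"
```

```text
t 52.32 tcp [0.5436 0.0428 0.0193] go cm [-0.06  0.02 -0.13] rotz 0.001 tilt [ 0.001  0.    -1.   ] F [-0.4 -0.  -0.9] w 0.81 q [-0.65  0.35  0.6   1.95 -0.25  0.92  0.02]
```

>>> drive_tool --rotation '[[0,0,0],[0,0,0],[0,0,0],[0,0,0],[0,0,0],[0,0,0],[0,0,0],[0,0,0]]' --travel '[[0,0,0.3],[0,0,0.3],[0,0,0.2],[-0.05,-0.7,0],[-0.05,-0.8,0],[-0.05,-0.6,0],[0,-0.3,0],[0,0,0]]' --gripper '[0,0,0,0,0,0,0,0]'

```text
t: 52.98
tcp_pos: [0.5418, 0.0156, 0.0284]
eef_rot: [0.726, 0.688, 0.0, 0.0]
ft_force: [0.0, -0.0, -0.8]
gripper_width: 0.812
```

>>> drive_tool --rotation '[[0,0,0],[0,0,0],[0,0,0],[0,0,0],[0,0,0],[0,0,0],[0,0,0],[0,0,0]]' --travel '[[0,0,0],[0,0,0],[0,0,0],[0,0,0],[0,0,0],[0,0,0],[0,0,0],[0,0,0]]' --gripper '[0,0,0,0,0,0,0,0]'

```text
t: 53.65
tcp_pos: [0.5416, 0.016, 0.028]
eef_rot: [0.726, 0.688, 0.0, 0.0]
ft_force: [-0.0, -0.3, -1.0]
gripper_width: 0.81
```

```bash
python3 -c "
from h import *
todo(.542,.0128,.019,YAW+np.pi/2)
c=optics.capture('scene')
cv2.imwrite('pics/g2.png',cv2.resize(c['image'][140:230,270:400],None,fx=5,fy=5,interpolation=cv2.INTER_CUBIC))"
```

```text
t 53.65 tcp [0.5416 0.016  0.028 ] go cm [ 0.04 -0.32 -0.9 ] rotz 0.001 tilt [ 0.  0. -1.] F [-0.  -0.3 -1. ] w 0.81 q [-0.62  0.33  0.62  1.95 -0.24  0.93  0.06]
```

View pics/g2.png

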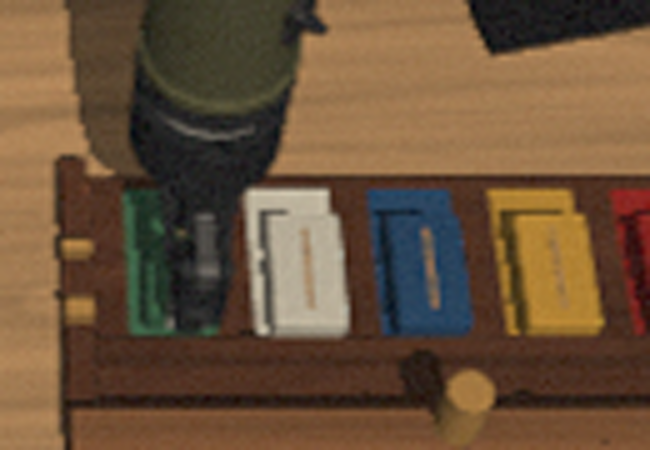

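Green followed the grip. I lower it and nudge it back to the rail.

>>> drive_tool --rotation '[[0,0,0],[0,0,0],[0,0,0],[0,0,0],[0,0,0],[0,0,0],[0,0,0],[0,0,0]]' --travel '[[0,-0.15,0],[0,-0.1,0],[0,-0.05,-0.2],[0,0,-0.3],[0,0,-0.2],[0,0,-0.1],[0,0,0],[0,0,0]]' --gripper '[0,0,0,0,0,0,0,0]'

```text
t: 54.37
tcp_pos: [0.5416, 0.0126, 0.0191]
eef_rot: [0.726, 0.688, 0.0, -0.0]
ft_force: [-0.1, 1.0, 1.9]
gripper_width: 0.811
```

>>> drive_tool --rotation '[[0,0,0],[0,0,0],[0,0,0],[0,0,0],[0,0,0],[0,0,0],[0,0,0],[0,0,0]]' --travel '[[0.05,0,0],[0.05,0,0],[0.05,0,0],[0.07,0,0],[0.07,0,0],[0.07,0,0],[0.07,0,0],[0.07,0,0]]' --gripper '[0,0,0,0,0,0,0,0]'

```text
t: 55.03
tcp_pos: [0.5452, 0.0127, 0.0192]
eef_rot: [0.726, 0.688, -0.001, -0.002]
ft_force: [-4.4, 0.6, 3.8]
gripper_width: 0.806
```

```bash
python3 -c "
from h import *
todo(.545,.0128,.019,YAW+np.pi/2)"
```

```text
t 55.03 tcp [0.5452 0.0127 0.0192] go cm [-0.02  0.01 -0.02] rotz 0.001 tilt [-0.004  0.001 -1.   ] F [-4.4  0.6  3.8] w 0.806 q [-0.6   0.35  0.61  1.94 -0.25  0.92  0.08]
```

>>> drive_tool --rotation '[[0,0,0],[0,0,0],[0,0,0],[0,0,0],[0,0,0],[0,0,0],[0,0,0],[0,0,0]]' --travel '[[0,0,0],[0,0,0],[0,0,0],[0,0,0.5],[0,0,2],[0,0,3.5],[0,0,3.5],[0,0,2]]' --gripper '[-1,-1,-1,-1,-1,-1,-1,-1]'

```text
t: 55.7
tcp_pos: [0.5424, 0.0116, 0.1341]
eef_rot: [0.726, 0.687, -0.005, -0.002]
ft_force: [0.9, -0.4, -0.2]
gripper_width: 1.001
```

>>> drive_tool --rotation '[[0,0,0],[0,0,0],[0,0,0],[0,0,0],[0,0,0],[0,0,0],[0,0,0],[0,0,0]]' --travel '[[1.5,2,1],[2,2.5,0],[2,2.5,0],[2,2,0],[1.5,1.5,0],[0.6,0.6,0],[0,0,0],[0,0,0]]' --gripper '[-0.6,-0.6,-0.6,-0.6,-0.6,-0.6,-0.6,-0.6]'

```text
t: 56.37
tcp_pos: [0.6471, 0.1264, 0.1566]
eef_rot: [0.728, 0.686, 0.004, 0.002]
ft_force: [-1.7, -0.0, -0.1]
gripper_width: 0.804
```

```bash
python3 -c "
from h import *
todo(.656,.1413,.058,YAW+np.pi/2)
c=optics.capture('scene');t=optics.capture('top')
a=cv2.resize(t['image'][150:230,105:245],None,fx=4,fy=4,interpolation=cv2.INTER_CUBIC); b=cv2.resize(c['image'][165:245,272:445],None,fx=4,fy=4,interpolation=cv2.INTER_CUBIC)
o=np.zeros((600,700,3),np.uint8); o[:280,:692]=b[:280]; o[280:600,:560]=a; cv2.imwrite('pics/s4.png',o)"
```

```text
t 56.37 tcp [0.6471 0.1264 0.1566] go cm [ 0.89  1.49 -9.86] rotz 0.006 tilt [ 0.009  0.003 -1.   ] F [-1.7 -0.  -0.1] w 0.804 q [-0.69  0.42  0.6   1.55 -0.25  1.24 -0.11]
```

View pics/s4.png

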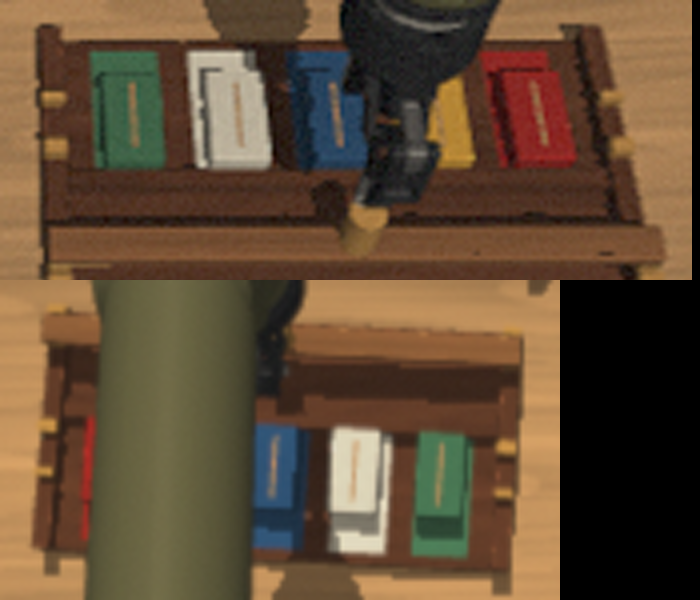

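Green is back at its place (scene (132,113)), and the five pale lines are evenly spaced at 133, 237, 335, 442 and 538 px in the crop. Next is the knob, with the jaws along x this time.

>>> drive_tool --rotation '[[-0.003,0.005,0.003],[0,0.004,0.003],[0,0,0],[0,0,0],[0,0,0],[0,0,0],[0,0,0],[0,0,0]]' --travel '[[0.4,0.6,0],[0.3,0.4,0],[0.1,0.2,0],[0,0,0],[0,0,-0.8],[0,0,-1],[0,0,-1],[0,0,-0.5]]' --gripper '[-0.6,-0.6,-0.6,-0.6,-0.6,-0.6,-0.6,-0.6]'

```text
t: 57.13
tcp_pos: [0.6542, 0.1336, 0.1229]
eef_rot: [0.728, 0.685, 0.0, -0.0]
ft_force: [0.5, 0.2, -0.2]
gripper_width: 0.8
```

```bash
python3 -c "
from h import *
todo(.656,.1413,.058,YAW+np.pi/2)"
```

```text
t 57.13 tcp [0.6542 0.1336 0.1229] go cm [ 0.18  0.77 -6.49] rotz 0.008 tilt [-0.     0.001 -1.   ] F [ 0.5  0.2 -0.2] w 0.8 q [-0.68  0.47  0.58  1.55 -0.27  1.2  -0.11]
```

>>> drive_tool --rotation '[[0,0,0.004],[0,0,0.004],[0,0,0],[0,0,0],[0,0,0],[0,0,0],[0,0,0],[0,0,0]]' --travel '[[0.1,0.4,0],[0.05,0.2,0],[0,0.1,-1],[0,0,-1.2],[0,0,-1.3],[0,0,-1.2],[0,0,-0.7],[0,0,-0.3]]' --gripper '[-0.6,-0.6,-0.6,-0.6,-0.6,-0.6,-0.6,-0.6]'

```text
t: 57.8
tcp_pos: [0.6538, 0.1413, 0.0568]
eef_rot: [0.725, 0.689, -0.002, -0.001]
ft_force: [-0.4, 0.4, -0.4]
gripper_width: 0.798
```

```bash
python3 -c "
from h import *
todo(.656,.1413,.058,YAW+np.pi/2)"
```

```text
t 57.8 tcp [0.6538 0.1413 0.0568] go cm [0.22 0.   0.12] rotz -0.002 tilt [-0.004 -0.    -1.   ] F [-0.4  0.4 -0.4] w 0.798 q [-0.67  0.54  0.56  1.6  -0.31  1.1  -0.08]
```

Close, lift 22 mm, then check the grip before sliding forward.

>>> drive_tool --rotation '[[0,0,0],[0,0,0],[0,0,0],[0,0,0],[0,0,0],[0,0,0],[0,0,0],[0,0,0]]' --travel '[[0.15,0,0.1],[0.05,0,0.05],[0,0,0],[0,0,0],[0,0,0],[0,0,0],[0,0,0],[0,0,0]]' --gripper '[-0.6,1,1,1,1,1,1,1]' --force 50

```text
t: 58.47
tcp_pos: [0.656, 0.1406, 0.0577]
eef_rot: [0.725, 0.688, -0.002, -0.001]
ft_force: [-0.0, 0.6, -2.5]
gripper_width: 0.269
```

>>> drive_tool --rotation '[[0,0,0],[0,0,0],[0,0,0],[0,0,0],[0,0,0],[0,0,0],[0,0,0],[0,0,0]]' --travel '[[0,0,0.5],[0,0,0.6],[0,0,0.5],[0,0,0.4],[0,0,0.1],[0,0,0],[0,0,0],[0,0,0]]' --gripper '[1,1,1,1,1,1,1,1]'

```text
t: 59.13
tcp_pos: [0.6556, 0.1406, 0.0809]
eef_rot: [0.725, 0.688, -0.002, -0.001]
ft_force: [0.3, -0.1, -3.4]
gripper_width: 0.264
```

```bash
python3 -c "
from h import *
todo(.5587,.1463,.058,YAW+np.pi/2)"
```

```text
t 59.13 tcp [0.6556 0.1406 0.0809] go cm [-9.69  0.57 -2.29] rotz -0.001 tilt [-0.005 -0.001 -1.   ] F [ 0.3 -0.1 -3.4] w 0.264 q [-0.67  0.52  0.57  1.58 -0.3   1.14 -0.09]
```

>>> drive_tool --rotation '[[0,-0.005,0],[0,0,0],[0,0,0],[0,0,0],[0,0,0],[0,0,0],[0,0,0],[0,0,0]]' --travel '[[-1,0.06,0],[-1.4,0.08,0],[-1.5,0.08,0],[-1.5,0.08,0],[-1.5,0.08,0],[-1.2,0.06,0],[-0.8,0.05,0],[-0.3,0,0]]' --gripper '[1,1,1,1,1,1,1,1]'

```text
t: 59.8
tcp_pos: [0.561, 0.1457, 0.0802]
eef_rot: [0.725, 0.688, 0.0, 0.001]
ft_force: [0.5, 0.6, -2.8]
gripper_width: 0.269
```

```bash
python3 -c "
from h import *
todo(.5587,.1463,.058,YAW+np.pi/2)"
```

```text
t 59.8 tcp [0.561  0.1457 0.0802] go cm [-0.23  0.06 -2.22] rotz -0.0 tilt [ 0.001 -0.001 -1.   ] F [ 0.5  0.6 -2.8] w 0.269 q [-0.8   0.33  0.59  1.82 -0.21  1.05 -0.19]
```

>>> drive_tool --rotation '[[0,0,0],[0,0,0],[0,0,0],[0,0,0],[0,0,0],[0,0,0],[0,0,0],[0,0,0]]' --travel '[[-0.15,0,0],[-0.08,0,0],[0,0,0],[0,0,-0.4],[0,0,-0.6],[0,0,-0.5],[0,0,-0.4],[0,0,-0.1]]' --gripper '[1,1,1,1,1,1,1,1]'

```text
t: 60.47
tcp_pos: [0.5589, 0.1458, 0.0579]
eef_rot: [0.726, 0.688, -0.001, 0.0]
ft_force: [-0.5, 0.2, -2.4]
gripper_width: 0.266
```

```bash
python3 -c "
from h import *
todo(.5587,.1463,.058,YAW+np.pi/2)"
```

```text
t 60.47 tcp [0.5589 0.1458 0.0579] go cm [-0.02  0.05  0.01] rotz -0.0 tilt [-0.001 -0.001 -1.   ] F [-0.5  0.2 -2.4] w 0.266 q [-0.79  0.35  0.58  1.84 -0.22  1.01 -0.17]
```

>>> drive_tool --rotation '[[0,0,0],[0,0,0],[0,0,0],[0,0,0],[0,0,0],[0,0,0],[0,0,0],[0,0,0]]' --travel '[[0,0,-0.1],[0,0,0],[0,0,0],[0,0,0],[0,0,0],[0,0,1],[0,0,2.5],[0,0,3]]' --gripper '[1,1,-0.6,-0.6,-0.6,-0.6,-0.6,-0.6]'

```text
t: 61.13
tcp_pos: [0.5584, 0.1438, 0.121]
eef_rot: [0.726, 0.688, -0.004, 0.001]
ft_force: [0.3, 0.3, 0.5]
gripper_width: 0.802
```

>>> drive_tool --rotation '[[0,0,0],[0,0,0],[0,0,0],[0,0,0],[0,0,0],[0,0,0],[0,0,0],[0,0,0]]' --travel '[[0,0,3],[-0.5,-2.5,1],[-1,-4,0],[-1,-4,0],[-1,-4,0],[-1,-4,0],[-0.5,-4,0],[0,-2,0]]' --gripper '[-0.6,-0.6,-0.6,-0.6,-0.6,-0.6,-0.6,-0.6]'

```text
t: 61.8
tcp_pos: [0.5125, -0.1017, 0.1795]
eef_rot: [0.721, 0.693, 0.01, 0.006]
ft_force: [0.9, -0.4, 0.8]
gripper_width: 0.8
```

>>> drive_tool --rotation '[[0,0,0],[0,0,0],[0,0,0],[0,0,0],[0,0,0],[0,0,0],[0,0,0],[0,0,0]]' --travel '[[0,-1,0],[0,0,0],[0,0,0],[0,0,0],[0,0,0],[0,0,0],[0,0,0],[0,0,0]]' --gripper '[-0.6,-0.6,-0.6,-0.6,-0.6,-0.6,-0.6,-0.6]'

```text
t: 62.47
tcp_pos: [0.5131, -0.1153, 0.1839]
eef_rot: [0.723, 0.69, 0.013, 0.008]
ft_force: [0.5, 0.1, -0.4]
gripper_width: 0.801
```

Run:
```python
from h import *
c=optics.capture('scene');t=optics.capture('top')
for k in ('yellow',):
    B=[b for cc in(t,c) for b in blobs(cc,k,15)]
    for b in B: print(b[0],b[1],b[2],b[3])
a=cv2.resize(t['image'][150:230,105:245],None,fx=4,fy=4,interpolation=cv2.INTER_CUBIC); b=cv2.resize(c['image'][165:245,272:445],None,fx=4,fy=4,interpolation=cv2.INTER_CUBIC)
o=np.zeros((600,700,3),np.uint8); o[:280,:692]=b[:280]; o[280:600,:560]=a; cv2.imwrite('pics/s5.png',o)
print(monitor.get_obs()["tcp_pos"])
```

```text
152.4 207.6 232 [0.5172 0.2174]
171.0 191.9 36 [0.5688 0.1574]
153.5 186.8 56 [0.5861 0.2152]
10.3 184.6 162 [0.5957 0.6847]
381.2 202.5 128 [0.5792 0.2164]
285.6 200.6 19 [ 0.5594 -0.0386]
359.7 185.4 35 [0.5226 0.1678]
377.7 182.8 173 [0.5171 0.2186]
[ 0.51305551 -0.1155015   0.18384533]
```

View pics/s5.png

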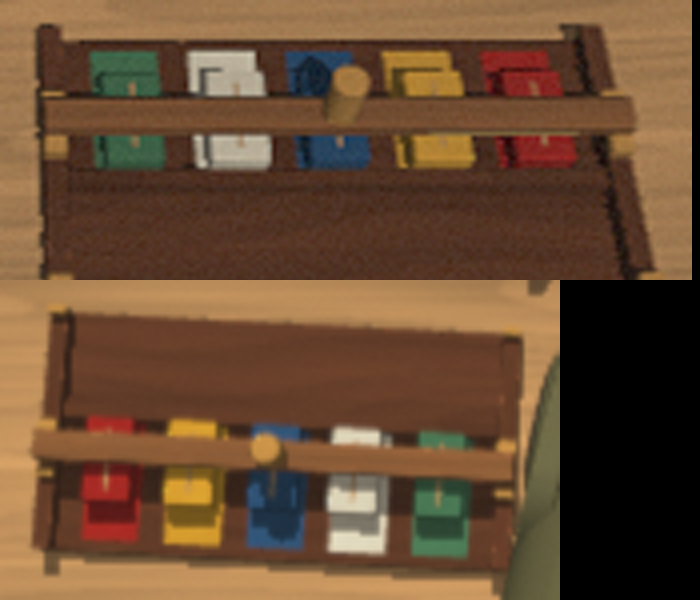

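The bar is home between the front bumps. The knob is at top (171.0,191.9) and scene (359.7,185.4), against (170.9,192.4) and (359.3,184.5) at the start: about 2 mm back and not lifted. All five tiles lie in one row under it, and the gripper is clear.

```bash
python3 -c "
from bench import workorder, monitor
print(workorder.hand_in(), monitor.get_obs()['t'])"
```

```text
the job is handed in; nothing more can be done
the job is handed in; nothing more can be done
```

I racked all five tiles, put the keeper bar back over them, and handed the job in at about 62 s of the 210 s allowed. The hand-in reports no verdict.

**What I did:** I lifted the bar over the bumps, slid it fully back and lowered it. I then set green, white, yellow, red and blue on their markings, pushing each against the rail until I felt 4–5 N. Green was later knocked about 30 mm aside until it touched white, so I re-gripped it by its ends and put it back. Last, I brought the bar forward and lowered it home.

**Final checks:**
- **Row:** the tiles look evenly spaced and flat against the rail.
- **Centring:** the two cameras disagree by up to about 6 mm on a single tile (yellow). White probably sits about 2 mm towards +y and yellow 0–4 mm, both within the 7 mm limit.
- **Keeper bar:** it is down, and reads about 2 mm back of its start position, within the 6 mm limit.
- **Robot:** the gripper was clear of everything at hand-in.
- **Other objects:** I did not measure the teapot, cup, timer, phone, marker or card deck again at the end, but saw no contact with any of them.

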